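# Fit the length stop to the bench bender's dovetail and lock it

### The arm

A 7-joint arm with a two-finger parallel gripper is mounted at the origin on the work surface. World frame = base frame: x ahead of the robot, y to its left, z up, the work surface at z = 0. Lengths are in m, angles in rad, forces in N, time in s.
With the tool pointing down it reaches from about 0.425 to 0.875 m from the base axis. Payload 8.4 kg.
Tool frame: the origin (TCP) lies at the very end of the fingers, on their centre line; the grasp point (between the pads) lies 19 mm behind it; z points along the fingers, y is the line along which they close (so a half turn about z gives the same grasp; the last joint's range is limited). The gripper opens to 85 mm and grips with 20 to 120 N. Pads are 22 mm wide; open, the fingers measure 114 mm over their backs; the gripper's body (76 mm by 85 mm) begins 54 mm behind the grasp point. The pads swing forward as they close: fully open they stand 13 mm farther back than shut.
Start: joints at [-1.22, 0.333, 0.04, 1.465, -0.013, 1.343, -0.059], TCP at [0.283, 0.585, 0.231] pointing down, gripper open.
Joint ranges: [-2.58, 2.58], [-0.38, 2.09], [-1.3, 1.39], [0.25, 2.4], [-1.5, 4.64], [0.08, 2.09], [-2.65, 2.65]. Speed limits (rad/s): [2.22, 2.22, 2.79, 2.79, 3.14, 3.14, 3.14].

### API

Orientations are given as a unit quaternion [w, x, y, z].
In Python, from cell import read_state, get_image, close_job gives the robot as it stands.
- The arm moves only by the tool carry_out, never from a script. Its argument "deltas" is a list of rows, each a list of 2 entries, a list of its own where there are three numbers: the shift along the tool's x, y, z in m, then the turn about the tool's z in rad. In form: [[[dx, dy, dz], spin], ...]. A call has 1 to 8 rows; each row shifts and turns the commanded pose from where the row before left it, along the tool's axes as they then stand; what a row does not reach is not made up. A row lasts 1/10 s, in which the tool goes at most 50 mm and 8.59 degrees, less where a joint would pass 70% of its speed; a pose out of reach is approached as far as the arm can. A call with a gripper value outside its range is refused whole. "jaw" is the finger opening in m, from 0 to 0.0854, set as the call begins (left out, the last holds). The fingers move at their own pace and stop on an object; "squeeze" is the grip in N (left out, the last holds). Time passes only in rows, so rows that do not move let the fingers close. It gives the time, the measured TCP pose, the force, the opening and the grip force at its end, in the units of the state.
- read_state(): the state, without advancing time (a new reading comes with each control period).
- get_image(name): name is "scene" or "top"; returns a dict with "pixels" (480x640x3 uint8, red, green, blue), "vertical_fov" (degrees; the focal length in pixels is half the picture's height over the tangent of half this angle, whatever the lens; pixels are square), "cx", "cy" (the principal point, pixels), "distortion" ([k1, k2, p1, p2, k3] as OpenCV has them; the pictures are not rectified), "position" and "orientation" of the camera in the world. Camera axes: x right, y down, z forward; pixel columns grow to the right and rows downward; lengths in m; the calibration is good to about 2 mm. A picture is of the moment at which its call begins. There is no depth.
- close_job(): hands the job in; it is judged then, once.
The state is a dict: "time_s": time; "joint_positions": joint angles; "qd": joint speeds; "effort": joint torques, N m; "tool_pos": TCP position; "tool_rot": TCP orientation; "force": force on the tool from outside, world axes, zero at the start; "torque": the same for the moment, N m; "gripper_width": finger opening in m; "gripper_force": force on a finger pad.
Only numpy, scipy, OpenCV 4.12 (cv2) and the standard library are available. Lean on these libraries where they do the work, as an engineer would, in place of code of your own. Each camera call takes 0.05 s, during which the arm holds its last target. There are 200 camera calls.

### The job

Fit the loose length stop to the bench bender: slide it onto the open end of the fence's dovetail and run it along gently until its buffer screw rests against the yellow set collar. Then turn its orange clamp knob clockwise until the stop is locked firmly, a good hand tightness and no more: do not force the slide, ram the collar or strain the clamp, and leave everything else on the bench where it is.

Things in the scene. Friction and masses are not known exactly. Their poses are not given: they have to be found in the camera images.
- bender: Bench bar bender, fixed, not to be moved: green base plate (x -45 to 165, y -165 to 290 mm, 12 thick), upright green fence (x -16 to 0, y -128 to 130, top 90 above bench), round steel die and red swing arm at its +y end. Origin: on the bench below the fence's +x face, z up. A steel dovetail lies along y on the fence's +x face, its axis 60 above the bench, from y = -152 (open end) to 110.
- rail_mouth (a point): Open end of the dovetail: on its axis, on the fence's face; axes as the bender's. 60 degree dovetail, 28 mm high at the fence, 42 high 12 out, 13.5 deep in all; the first 24 mm are tapered as a lead-in and overhang the fence. With even play all round, the mounted stop has its axes parallel to the bender's and its origin at x = 25.5, z = -32 from this point (z = 28 above the bench).
- lower_way: Lower bevelled strip of the dovetail, part of the bender; origin on the fence face, on the dovetail's axis. It sits up to 0.9 mm high or low with wear, so that the mounted stop has 0.9 to 2.8 mm of play up and down; and 0.8 mm towards the fence. Two sprung balls in the stop's upper jaw hold it up against this strip: sliding drags by some 4 to 10 N, and the stop stays where it is released, 0.5 to 2.5 mm above the even-play height.
- set_collar: Yellow set collar fixed on the dovetail, 45 x 24 x 54 mm; origin: on the fence face, on the dovetail's axis, middle of its 24 mm length; axes as the bender's. Its face towards the open end is at y = -12 mm. More than 30 N would shift its setting.
- carriage: Length stop: steel block (blue far side) 49 (x) x 56 (y) x 66 (z) mm, 0.3 to 0.6 kg, standing the way up it is mounted, orange knob on top (axis at x = -16.5). Origin: centre of its underside. The dovetail slot runs along y in its -x side. Pick it up across its flat end faces (y = -28, 28), near x = 10 and in the top 28 mm. A stop finger (12 dia.) sticks 30 mm out of the +x face, 32 up.
- buffer_tip (a point): Tip of the buffer screw (12 mm dia., 30 long) that points to +y from the stop's end face; at (10.5, 58, 14) mm in the stop's frame. It meets the set collar: home has the stop's origin 70 mm before the collar's origin in y.
- knob_grip (a point): Centre of the orange clamp knob's bar (38 mm long, 12 wide, 16 high), 18 above the stop's top, 84 above its underside; x along the bar, z up along the screw. There are 10 mm free below the bar; hub 22 dia.
- clamp_knob (a joint): Clamp knob, rad, growing clockwise from above = tightening; at 0 the bar lies along the stop's x. Slack at the start (-0.15 to 0.05), turns to 2.6, stays where left. Free turning takes 0.35 N m; it bites somewhere from 0.6 to 1.2 rad, with wear. Then the torque climbs about 1.7 N m/rad: 0.57 in all is good hand tightness (60 N on the gib), over 0.7 strains it.
- gib: Brass gib, 22 mm long, hidden in the stop's upper jaw under the knob; the screw presses it down on the dovetail's upper flank (about 60 N when hand tight, over 40 to be locked, over 110 strained). Origin: that of the stop.
- hammer: Hammer lying on the bench; leave alone.
- spanner: Spanner lying on the bench; leave alone.
- bent_strip: Hook bent from 5 x 25 mm black strip, on edge; leave alone.
- blank_bars: Three flat-bar blanks, 220 x 50 x 12 mm together; leave alone.
- wax_tin: Red wax tin, 72 dia., 50 high; leave alone.
- spare_roller: Spare steel roller, 32 dia., 28 high, on the bender's base plate near x = 125, y = -30; leave alone.
- bend_pin: Steel bending pin, 14 dia., 50 high, upright on the bender's base plate near x = 120, y = -100; leave alone.
- mug: White mug, 80 dia., 90 high; leave alone.
Things that resemble listed ones, but are neither listed nor needed, are in the scene too. What is shaped like the carriage but green or purple is not meant.

How it is judged:
By the outcome, as a careful person would: the job done as asked, in the order asked, and still so for the second after the job is handed in, with the robot touching nothing.
It also fails if it takes over 72 s, if anything falls off the work surface, if the arm or the gripper's body presses on something with over 40 N, if the wrist force passes 120 N, or if a joint passes its speed limit or range.

## Working session

There is one attempt and no reset: what is moved stays moved. The work goes in short steps, Python scripts to look and compute and a tool call to move; the robot and the scene stay as the last step left them, time stands still between calls to the robot, and variables do not carry over. Pictures are saved under pics/ and viewed, at most 10 in all, crops included, and the job is handed in when it is done.

Besides the shell and the picture viewer there is one more tool, called as name(argument=value, ...), one argument or row to a line, values as JSON. carry_out: Moves the arm, as the interface text tells. Its arguments: {"type":"object","properties":{"deltas":{"type":"array"},"jaw":{"type":"number"},"squeeze":{"type":"number"}},"required":["deltas"]}

```bash
mkdir -p pics; ls; cat > h.py <<'E'
import numpy as np, cv2
from scipy.spatial.transform import Rotation as R
from cell import read_state, get_image, close_job
def K(c):
    f=240/np.tan(np.radians(c["vertical_fov"])/2)
    return np.array([[f,0,c["cx"]],[0,f,c["cy"]],[0,0,1.]])
def rot(q): return R.from_quat([q[1],q[2],q[3],q[0]]).as_matrix()
def ray(c,uv):
    p=cv2.undistortPoints(np.array(uv,float).reshape(-1,1,2),K(c),np.array(c["distortion"],float)).reshape(-1,2)
    return np.c_[p,np.ones(len(p))]@rot(c["orientation"]).T
def plane(c,uv,z):
    d=ray(c,uv);o=np.array(c["position"]);return o+d*((z-o[2])/d[:,2])[:,None]
def proj(c,P):
    M=rot(c["orientation"]).T
    rv,_=cv2.Rodrigues(M);t=-M@np.array(c["position"])
    return cv2.projectPoints(np.array(P,float).reshape(-1,1,3),rv,t,K(c),np.array(c["distortion"],float))[0].reshape(-1,2)
def tri(c1,u1,c2,u2):
    d1=ray(c1,[u1])[0];d2=ray(c2,[u2])[0];d1/=np.linalg.norm(d1);d2/=np.linalg.norm(d2)
    o1=np.array(c1["position"]);o2=np.array(c2["position"])
    s=np.linalg.lstsq(np.c_[d1,-d2],o2-o1,rcond=None)[0]
    a=o1+s[0]*d1;b=o2+s[1]*d2;return (a+b)/2,np.linalg.norm(a-b)
def save(c,n,box=None,k=1):
    im=cv2.cvtColor(c["pixels"],cv2.COLOR_RGB2BGR)
    if box: x0,y0,x1,y1=box;im=im[y0:y1,x0:x1]
    cv2.imwrite("pics/"+n,cv2.resize(im,None,fx=k,fy=k,interpolation=cv2.INTER_CUBIC))
E
python3 - <<'E'
from h import *
s=read_state();print({k:np.round(v,3).tolist() for k,v in s.items()})
for n in("scene","top"):
    c=get_image(n);save(c,n+"0.png");print(n,c["vertical_fov"],c["position"],c["orientation"],c["distortion"],c["cx"],c["cy"])
E
```

```text
pics
{'time_s': 0.0, 'joint_positions': [-1.22, 0.334, 0.04, 1.466, -0.013, 1.343, -0.058], 'qd': [-0.001, 0.001, 0.003, -0.001, 0.002, 0.001, -0.0], 'effort': [-0.0, -65.856, 1.366, -40.556, 0.017, 0.013, 0.0], 'tool_pos': [0.282, 0.585, 0.23], 'tool_rot': [-0.0, 0.223, 0.975, -0.001], 'force': [-0.436, -0.538, -0.554], 'torque': [-0.021, -0.004, -0.01], 'gripper_force': 0.0, 'gripper_width': 0.085}
scene 49.670344021759085 [ 1.29871114 -0.23822087  0.86409849] [-0.30460529  0.73501069  0.5578678  -0.23613223] [0.04588746 0.         0.         0.         0.        ] 326.37949200990647 236.23803282739232
top 51.29486711173508 [ 0.41058102 -0.05277425  1.16102239] [ 0.0470788  -0.70130224  0.71062623 -0.03113062] [-0.08924364  0.          0.          0.          0.        ] 327.36252652332473 246.61299733266722
```

View pics/scene0.png

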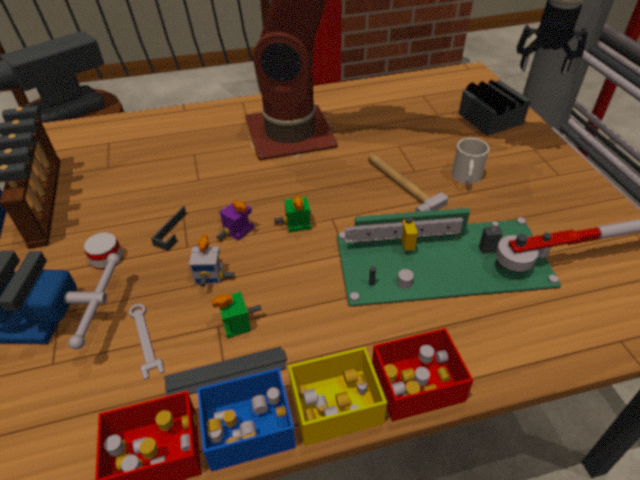

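View pics/top0.png

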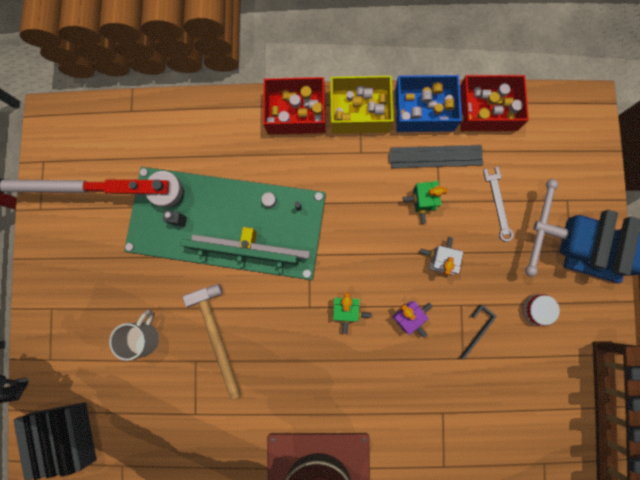

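```bash
python3 - <<'E'
from h import *
a=get_image("scene");b=get_image("top")
def crop(c,box,k):
    x0,y0,x1,y1=box;return cv2.resize(cv2.cvtColor(c["pixels"],cv2.COLOR_RGB2BGR)[y0:y1,x0:x1],None,fx=k,fy=k,interpolation=cv2.INTER_CUBIC)
L=crop(a,(175,225,245,295),5);M=crop(b,(410,225,480,295),5)
N=crop(b,(120,160,330,285),3.33)
N=np.vstack([np.hstack([L,M]),cv2.resize(N,(700,416))])
N=cv2.resize(N,None,fx=.78,fy=.78);cv2.imwrite("pics/c1.png",N);print(N.shape)
# green base plate
h=cv2.cvtColor(b["pixels"],cv2.COLOR_RGB2HSV)
m=cv2.inRange(h,(65,60,40),(95,255,255));m[:, 330:]=0
m=cv2.morphologyEx(m,cv2.MORPH_CLOSE,np.ones((15,15)))
cn=max(cv2.findContours(m,0,1)[0],key=cv2.contourArea)
ap=cv2.approxPolyDP(cn,8,True).reshape(-1,2);print(ap.tolist())
P=plane(b,ap,.012);print(P.round(4).tolist())
r=cv2.minAreaRect(P[:,:2].astype(np.float32)*1000);print(r)
# orange
for n,c in(("scene",a),("top",b)):
    h=cv2.cvtColor(c["pixels"],cv2.COLOR_RGB2HSV)
    for nm,lo,hi in(("orange",(8,160,120),(19,255,255)),("yellow",(22,150,120),(32,255,255)),("blue",(100,80,60),(128,255,255))):
        m=cv2.inRange(h,lo,hi)
        k,_,st,ce=cv2.connectedComponentsWithStats(m)
        print(n,nm,[(np.round(ce[i],1).tolist(),int(st[i,4])) for i in range(1,k) if 12<st[i,4]<400 and 100<ce[i][1]<345])
E
```

```text
(597, 546, 3)
[[136, 196], [125, 250], [311, 278], [324, 193], [171, 172], [182, 184], [177, 204]]
[[0.6671, 0.4296, 0.012], [0.5373, 0.4522, 0.012], [0.4664, 0.0109, 0.012], [0.665, -0.0212, 0.012], [0.7238, 0.3451, 0.012], [0.6937, 0.3173, 0.012], [0.6454, 0.3282, 0.012]]
((601.1655883789062, 215.4829559326172), (447.08880615234375, 201.22422790527344), 80.86270141601562)
scene orange [([532.7, 116.8], 145), ([34.9, 169.9], 15), ([29.5, 201.8], 16), ([108.8, 307.2], 130)]
scene yellow [([409.9, 228.0], 135)]
scene blue [([22.6, 320.9], 32), ([7.4, 323.7], 13), ([1.7, 325.5], 22)]
top orange [([320.6, 105.4], 19), ([274.6, 108.9], 39), ([484.8, 112.2], 45), ([302.3, 111.0], 41), ([469.9, 116.1], 14), ([511.0, 117.7], 13), ([100.5, 192.4], 17), ([526.5, 245.7], 63), ([448.6, 266.2], 83)]
top yellow [([438.4, 107.8], 29), ([483.5, 113.7], 42), ([246.8, 234.9], 164), ([408.3, 312.5], 19)]
top blue [([636.5, 257.0], 197), ([592.8, 270.2], 388)]
```

View pics/c1.png

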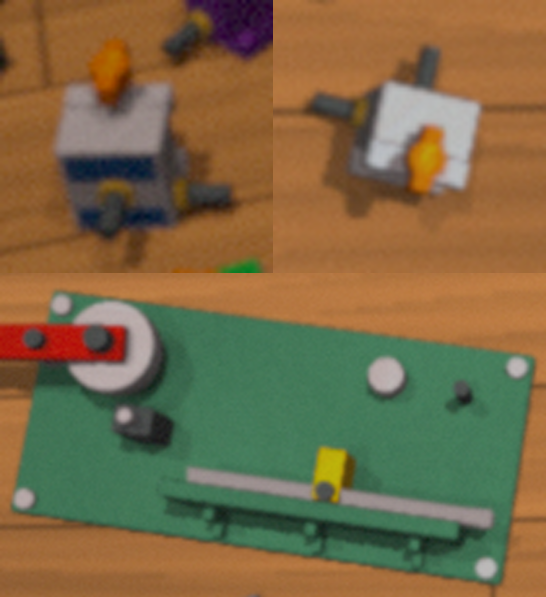

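```bash
cat >> h.py <<'E'
def edge(cn,a,b,w=4,cut=.06):
    a=np.array(a,float);b=np.array(b,float);d=b-a;L=np.linalg.norm(d);d/=L;q=cn.reshape(-1,2)-a
    t=q@d;n=q@np.array([-d[1],d[0]]);k=(abs(n)<w)&(t>cut*L)&(t<(1-cut)*L)
    return cn.reshape(-1,2)[k]
def line(P):
    vx,vy,x,y=cv2.fitLine(P.astype(np.float32),cv2.DIST_HUBER,0,1e-4,1e-4).ravel();return np.array([x,y],float),np.array([vx,vy],float)
def isec(l1,l2):
    s=np.linalg.solve(np.c_[l1[1],-l2[1]],l2[0]-l1[0]);return l1[0]+s[0]*l1[1]
E
python3 - <<'E'
from h import *
a=get_image("scene");b=get_image("top")
h=cv2.cvtColor(b["pixels"],cv2.COLOR_RGB2HSV)
m=cv2.inRange(h,(65,60,40),(95,255,255));m[:,330:]=0
m=cv2.morphologyEx(m,cv2.MORPH_CLOSE,np.ones((5,5)))
cn=max(cv2.findContours(m,0,1)[0],key=cv2.contourArea)
C=dict(TL=(140,167),TR=(325.5,192.4),BR=(312,279),BL=(124.6,252))
ls={}
for k in("TL TR","TR BR","BR BL","BL TL"):
    p,q=k.split();e=edge(cn,C[p],C[q]);ls[k]=line(plane(b,e,.012)[:,:2]*1000);print(k,len(e),np.round(ls[k],3).tolist(),np.degrees(np.arctan2(ls[k][1][1],ls[k][1][0])).round(2))
tr=isec(ls["TL TR"],ls["TR BR"]);br=isec(ls["TR BR"],ls["BR BL"]);bl=isec(ls["BR BL"],ls["BL TL"]);tl=isec(ls["TL TR"],ls["BL TL"])
print("corners",tr,br,bl,tl,np.linalg.norm(tr-br),np.linalg.norm(br-bl),np.linalg.norm(tl-bl),np.linalg.norm(tl-tr))
# model corners (165,-165),(-45,-165),(-45,290),(165,290)
mp=np.array([[165,-165],[-45,-165],[-45,290],[165,290]],float);wp=np.array([tr,br,bl,tl])
mc,wc=mp.mean(0),wp.mean(0);H=(mp-mc).T@(wp-wc);th=np.arctan2(H[0,1]-H[1,0],H[0,0]+H[1,1]);Rm=np.array([[np.cos(th),-np.sin(th)],[np.sin(th),np.cos(th)]])
t=wc-Rm@mc;print("bender",t,np.degrees(th),(wp-(mp@Rm.T+t)).round(1).tolist())
def W(p): p=np.array(p,float).reshape(-1,3);return np.c_[p[:,:2]@Rm.T+t,p[:,2]]/1000
pts=[(13.5,-152,81),(0,-152,74),(13.5,110,81),(45,-12,87),(45,12,87),(0,-12,87),(0,-128,90),(-16,-128,90),(0,130,90)]
for n,c in(("top",b),("scene",a)): print(n,proj(c,W(pts)).round(1).tolist())
# carriage top
hs=h;m=((h[:,:,1]<60)&(h[:,:,2]>130)).astype(np.uint8)*255
m[:,:420]=0;m[:,480:]=0;m[:235]=0;m[285:]=0
o=cv2.inRange(h,(5,130,100),(22,255,255));o[:,:425]=0;o[:,475:]=0;o[:240]=0;o[280:]=0
m2=cv2.morphologyEx(m,cv2.MORPH_CLOSE,np.ones((5,5)))
cn=max(cv2.findContours(m2,0,1)[0],key=cv2.contourArea)
P=plane(b,cv2.convexHull(cn).reshape(-1,2),.066)[:,:2]*1000
r=cv2.minAreaRect(P.astype(np.float32));print("carr",r,cv2.boxPoints(r).round(1).tolist())
ko=max(cv2.findContours(o,0,1)[0],key=cv2.contourArea);print("knob px",cv2.boundingRect(ko),cv2.contourArea(ko))
PK=plane(b,ko.reshape(-1,2),.092)[:,:2]*1000;print("knob",PK.mean(0),cv2.minAreaRect(PK.astype(np.float32)))
v=cv2.cvtColor(a["pixels"],cv2.COLOR_RGB2HSV)
print(v[243,203],v[240,204])
def g(c,x0,y0,x1,y1,k):
    return cv2.resize(cv2.cvtColor(c["pixels"],cv2.COLOR_RGB2BGR)[y0:y1,x0:x1],None,fx=k,fy=k,interpolation=cv2.INTER_CUBIC)
cv2.imwrite("pics/c2.png",np.vstack([g(a,330,200,480,270,5),g(b,170,220,320,270,5)]))
E
```

```text
TL TR 151 [[696.321, 173.707], [0.158, 0.987]] 80.91
TR BR 79 [[566.896, -5.434], [0.988, -0.156]] -8.99
BR BL 164 [[500.228, 227.221], [0.158, 0.987]] 80.89
BL TL 52 [[610.86, 439.173], [0.987, -0.16]] -9.19
corners [665.15962439 -20.98787591] [465.4955675  10.6169648] [536.15292982 451.26485063] [735.57858032 418.9860703 ] 202.14994822656442 446.2768447268658 202.0210626059505 445.57367819386474
bender [531.46672865 162.74644026] -9.100262481016593 [[-3.1, 5.3], [4.6, 3.7], [3.3, -4.9], [-4.7, -4.0]]
top [[309.2, 251.5], [308.5, 257.9], [192.2, 234.4], [248.0, 227.8], [237.2, 226.2], [244.6, 248.0], [297.0, 255.6], [295.9, 262.9], [181.1, 238.6]]
scene [[344.0, 228.5], [343.2, 226.6], [461.6, 218.8], [410.7, 231.3], [421.7, 230.3], [406.1, 217.2], [354.1, 220.4], [353.1, 215.5], [469.4, 211.0]]
carr ((499.2699279785156, -293.8603820800781), (56.4152946472168, 53.22621536254883), 75.04283905029297) [[466.29998779296875, -314.20001220703125], [517.7000122070312, -328.0], [532.2999877929688, -273.5], [480.79998779296875, -259.70001220703125]]
knob px (425, 240, 50, 40) 878.0
knob [ 487.20666623 -295.25998257] ((498.1274108886719, -291.48712158203125), (107.58853149414062, 84.08659362792969), 89.09062194824219)
[ 17 255 173] [ 18 255 173]
```

View pics/c2.png

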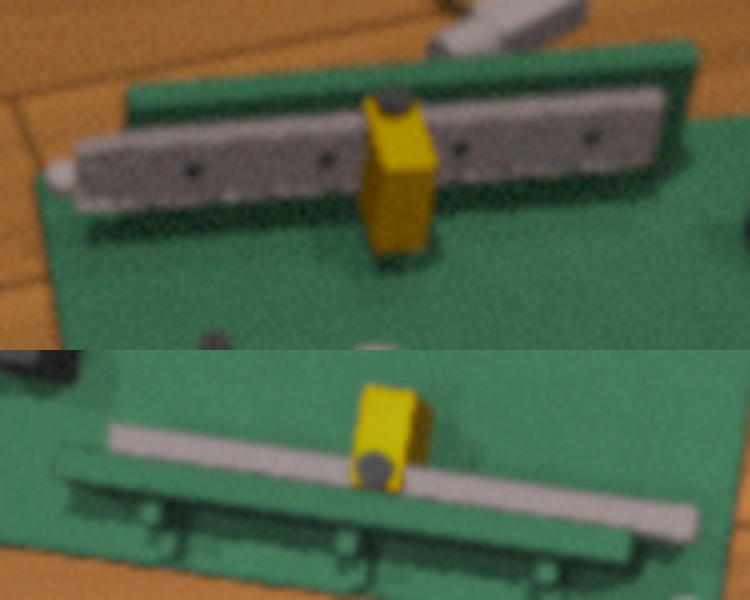

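```bash
python3 - <<'E'
from h import *
a=get_image("scene");b=get_image("top")
h=cv2.cvtColor(b["pixels"],cv2.COLOR_RGB2HSV)
m=((h[:,:,1]<75)&(h[:,:,2]>140)).astype(np.uint8)*255
m[:,:425]=0;m[:,475:]=0;m[:238]=0;m[282:]=0
cn=max(cv2.findContours(m,0,1)[0],key=cv2.contourArea)
C=[(439.5,246.3),(462.8,251.2),(459.7,273.2),(434.1,268.1)]
for i in range(4):
    e=edge(cn,C[i],C[(i+1)%4],2.5,.1)
    if len(e)>3:
        l=line(plane(b,e,.066)[:,:2]*1000);print(i,len(e),l[0].round(1),np.degrees(np.arctan2(l[1][1],l[1][0])).round(1))
W=plane(b,C,.066)*1000;print(W.round(1).tolist(),W.mean(0).round(1))
th=np.radians(-12.);Rm=np.array([[np.cos(th),-np.sin(th)],[np.sin(th),np.cos(th)]])
o=cv2.inRange(h,(5,170,120),(22,255,255));o[:,:440]=0;o[:,460:]=0;o[:253]=0;o[278:]=0
mo=cv2.moments(o);k=plane(b,[(mo["m10"]/mo["m00"],mo["m01"]/mo["m00"])],.090)[0,:2]*1000;print("knob",k,"-> origin",k-Rm@[-16.5,0])
t=W.mean(0)[:2]
q=np.array([[24.5,28],[24.5,-28],[-24.5,-28],[-24.5,28]])@Rm.T+t
print("scene",proj(a,np.c_[q,q[:,0]*0+66]/1000).round(1).tolist(),proj(a,np.r_[Rm@[-16.5,0]+t,84]/1000),proj(a,np.r_[Rm@[10.5,58]+t,14]/1000),proj(b,np.r_[Rm@[10.5,58]+t,14]/1000),proj(b,np.r_[Rm@[54.5,0]+t,32]/1000))
E
```

```text
0 19 [ 524.6 -297.2] 77.5
1 17 [ 495.3 -321.1] -13.8
2 15 [ 476.3 -296.3] 73.9
3 17 [ 504.3 -267.5] -15.2
[[529.5, -275.9, 66.0], [517.9, -327.1, 66.0], [469.6, -318.3, 66.0], [481.6, -262.3, 66.0]] [ 499.7 -295.9   66. ]
knob [ 484.0377797  -289.18775145] -> origin [ 500.17721511 -292.61829435]
scene [[214.6, 262.3], [187.3, 263.6], [190.3, 246.7], [216.7, 245.5]] [[201.64866428 242.87004119]] [[232.89060731 272.9939032 ]] [[420.18376678 252.2718976 ]] [[449.84211118 237.52886996]]
```

```bash
cat >> h.py <<'E'
def go(x,y,z,bear=None):
    """remaining shift in tool axes (m) to world target (mm), spin to put tool y at bearing (deg)"""
    s=read_state();M=rot(s["tool_rot"]);d=M.T@(np.array([x,y,z])/1000-np.array(s["tool_pos"]))
    cur=np.degrees(np.arctan2(M[1,1],M[0,1]));sp=None if bear is None else np.radians(cur-bear)
    if sp is not None: sp=(sp+np.pi/2)%np.pi-np.pi/2
    print("shift",d.round(4).tolist(),"spin",sp,"tcp",(np.array(s["tool_pos"])*1000).round(1).tolist(),"bear",round(cur,2),"zax",M[:,2].round(4).tolist(),"F",np.round(s["force"],1).tolist(),"T",np.round(s["torque"],3).tolist(),"w",round(s["gripper_width"]*1e3,1),round(s["gripper_force"],1),"t",round(s["time_s"],2),"q",np.round(s["joint_positions"],2).tolist())
    return d
E
python3 -c "
from h import *
d=go(560,150,231,76);print(d/12)"
```

```text
shift [-0.4391, -0.2713, 0.0003] spin -0.20549579400066564 tcp [282.6, 585.3, 231.2] bear 64.23 zax [-0.0001, -0.0003, -1.0] F [-1.1, 0.1, -0.4] T [-0.061, -0.016, -0.001] w 85.2 0.0 t 0.4 q [-1.22, 0.33, 0.04, 1.47, -0.01, 1.34, -0.06]
[-3.65902463e-02 -2.26103276e-02  2.09256003e-05]
```

carry_out(
  deltas=[
    [[-0.036, -0.022, 0], 0],
    [[-0.036, -0.022, 0], 0],
    [[-0.036, -0.022, 0], 0],
    [[-0.036, -0.022, 0], 0],
    [[-0.036, -0.022, 0], 0],
    [[-0.036, -0.022, 0], 0],
    [[-0.036, -0.022, 0], 0],
    [[-0.036, -0.022, 0], 0],
  ],
  jaw=0.0854,
)

```text
time_s: 1.2
tool_pos: [0.4661, 0.3, 0.2316]
tool_rot: [0.0, 0.223, 0.975, 0.0]
force: [1.3, 0.5, 0.9]
gripper_width: 0.0857
gripper_force: 0.0
```

```bash
python3 -c "
from h import *
d=go(509.7,-295.9,200,76);print(d/12)"
```

```text
shift [-0.2983, -0.5178, 0.0313] spin -0.20540805569528664 tcp [466.1, 300.0, 231.6] bear 64.23 zax [0.0003, 0.0004, -1.0] F [1.3, 0.5, 0.9] T [0.031, -0.018, -0.003] w 85.7 0.0 t 1.2 q [-0.86, 0.14, 0.23, 1.71, -0.03, 1.3, 0.5]
[-0.02485951 -0.04314593  0.00261066]
```

carry_out(
  deltas=[
    [[-0.023, -0.04, 0.002], 0],
    [[-0.023, -0.04, 0.002], 0],
    [[-0.023, -0.04, 0.002], 0],
    [[-0.023, -0.04, 0.002], 0],
    [[-0.023, -0.04, 0.002], 0],
    [[-0.023, -0.04, 0.002], 0],
    [[-0.023, -0.04, 0.002], 0],
    [[-0.023, -0.04, 0.002], 0],
  ],
)

```text
time_s: 2.0
tool_pos: [0.4918, -0.0685, 0.2156]
tool_rot: [0.0, 0.223, 0.975, 0.0]
force: [1.8, -0.3, -0.9]
gripper_width: 0.0854
gripper_force: 0.0
```

carry_out(
  deltas=[
    [[-0.023, -0.04, 0.002], 0],
    [[-0.023, -0.04, 0.002], 0],
    [[-0.023, -0.04, 0.002], 0],
    [[-0.023, -0.04, 0.002], 0],
    [[-0.023, -0.04, 0.002], 0],
    [[0, 0, 0.004], -0.105],
    [[0, 0, 0.004], -0.1],
  ],
)

```text
time_s: 2.7
tool_pos: [0.508, -0.2987, 0.197]
tool_rot: [-0.0, 0.122, 0.993, -0.001]
force: [0.2, 0.4, 0.9]
gripper_width: 0.0853
gripper_force: 0.0
```

```bash
python3 - <<'E'
from h import *
d=go(509.7,-295.9,33,76)
a=get_image("scene");b=get_image("top")
def g(c,x0,y0,x1,y1,k):
    return cv2.resize(cv2.cvtColor(c["pixels"],cv2.COLOR_RGB2BGR)[y0:y1,x0:x1],None,fx=k,fy=k,interpolation=cv2.INTER_CUBIC)
cv2.imwrite("pics/c3.png",np.hstack([g(a,150,170,250,290,4),g(b,400,200,500,320,4)]))
E
```

```text
shift [-0.0011, 0.0033, 0.164] spin 0.00034478012993033325 tcp [508.0, -298.7, 197.0] bear 76.02 zax [-0.0008, -0.001, -1.0] F [0.2, 0.4, 0.9] T [0.059, 0.001, 0.001] w 85.3 0.0 t 2.7 q [-0.14, 0.27, 0.72, 1.69, -0.19, 1.25, 1.94]
```

View pics/c3.png

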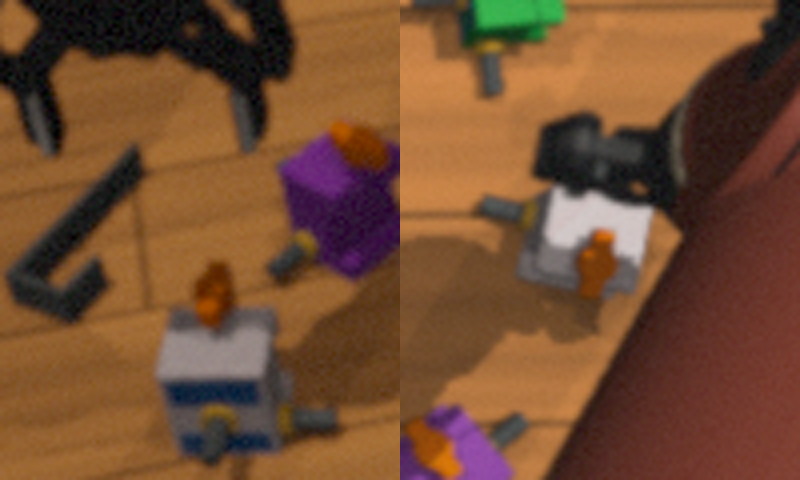

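carry_out(
  deltas=[
    [[-0.001, 0.0033, 0.03], 0],
    [[0, 0, 0.04], 0],
    [[0, 0, 0.04], 0],
    [[0, 0, 0.03], 0],
    [[0, 0, 0.016], 0],
    [[0, 0, 0.007], 0],
    [[0, 0, 0], 0],
  ],
)

```text
time_s: 3.5
tool_pos: [0.5106, -0.2937, 0.0345]
tool_rot: [-0.0, 0.122, 0.992, -0.0]
force: [-0.0, 0.4, 0.1]
gripper_width: 0.0853
gripper_force: 0.0
```

```bash
python3 - <<'E'
from h import *
d=go(509.7,-295.9,33,76)
a=get_image("scene");b=get_image("top")
def g(c,x0,y0,x1,y1,k):
    return cv2.resize(cv2.cvtColor(c["pixels"],cv2.COLOR_RGB2BGR)[y0:y1,x0:x1],None,fx=k,fy=k,interpolation=cv2.INTER_CUBIC)
cv2.imwrite("pics/c4.png",np.hstack([g(a,160,200,240,290,5),g(b,410,210,490,300,5)]))
E
```

```text
shift [0.0003, -0.0023, 0.0015] spin -0.0012000567082832703 tcp [510.6, -293.7, 34.5] bear 75.93 zax [-0.0001, -0.0001, -1.0] F [-0.0, 0.4, 0.1] T [-0.02, -0.042, 0.01] w 85.3 0.0 t 3.5 q [-0.07, 0.45, 0.64, 1.85, -0.33, 0.95, 2.04]
```

View pics/c4.png

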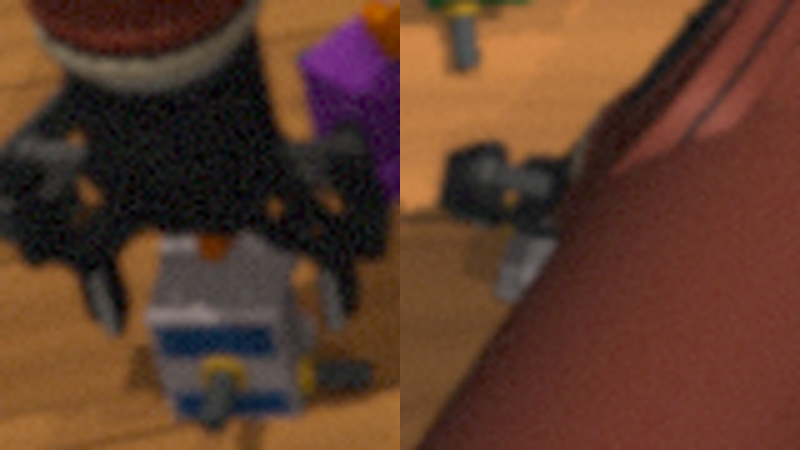

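carry_out(
  deltas=[
    [[0, 0, 0], 0],
    [[0, 0, 0], 0],
    [[0, 0, 0], 0],
    [[0, 0, 0], 0],
    [[0, 0, 0], 0],
    [[0, 0, 0], 0],
    [[0, 0, 0], 0],
    [[0, 0, 0], 0],
  ],
  jaw=0.0,
  squeeze=60,
)

```text
time_s: 4.4
tool_pos: [0.5113, -0.2948, 0.0358]
tool_rot: [0.001, 0.122, 0.992, -0.001]
force: [-0.4, -2.0, 7.1]
gripper_width: 0.0549
gripper_force: 65.7
```

```bash
python3 -c "
from h import *
go(509.7,-295.9,33,76)"
```

```text
shift [0.0013, -0.0015, 0.0028] spin -0.000920631687054918 tcp [511.3, -294.8, 35.8] bear 75.95 zax [0.0025, -0.0014, -1.0] F [-0.4, -2.0, 7.1] T [-0.211, 0.146, 0.089] w 54.9 65.7 t 4.4 q [-0.07, 0.45, 0.64, 1.85, -0.33, 0.95, 2.04]
```

carry_out(
  deltas=[
    [[0, 0, -0.01], 0],
    [[0, 0, -0.02], 0],
    [[0, 0, -0.04], 0],
    [[0, 0, -0.04], 0],
    [[0, 0, 0], 0],
  ],
)

```text
time_s: 4.9
tool_pos: [0.5126, -0.2953, 0.1499]
tool_rot: [0.004, 0.122, 0.992, -0.001]
force: [0.3, -0.0, -4.6]
gripper_width: 0.055
gripper_force: 66.4
```

```bash
python3 -c "
from h import *
d=go(529.8,-80,146,80.95);print(d/8)"
```

```text
shift [0.0356, 0.2131, 0.0035] spin -0.08743273499874427 tcp [512.6, -295.3, 149.9] bear 75.94 zax [0.0074, -0.0024, -1.0] F [0.3, -0.0, -4.6] T [-0.114, -0.14, 0.019] w 55.0 66.4 t 4.9 q [-0.14, 0.31, 0.71, 1.75, -0.22, 1.15, 1.96]
[0.00445089 0.02663433 0.00043941]
```

carry_out(
  deltas=[
    [[0.0045, 0.0266, 0], 0],
    [[0.0045, 0.0266, 0], 0],
    [[0.0045, 0.0266, 0], 0],
    [[0.0045, 0.0266, 0], 0],
    [[0.0045, 0.0266, 0], 0],
    [[0.0045, 0.0266, 0], 0],
    [[0.0045, 0.0266, 0], 0],
    [[0.0045, 0.0266, 0], -0.087],
  ],
)

```text
time_s: 5.7
tool_pos: [0.5261, -0.0771, 0.1435]
tool_rot: [-0.001, 0.077, 0.997, -0.0]
force: [0.6, 0.6, -5.7]
gripper_width: 0.0551
gripper_force: 66.3
```

carry_out(
  deltas=[
    [[0, 0, 0.03], 0],
    [[0, 0, 0.03], 0],
    [[0, 0, 0.02], 0],
    [[0, 0, 0], 0],
    [[0, 0, 0], 0],
  ],
)

```text
time_s: 6.2
tool_pos: [0.5268, -0.0784, 0.0644]
tool_rot: [-0.001, 0.078, 0.997, -0.0]
force: [-0.1, 0.4, -5.3]
gripper_width: 0.0552
gripper_force: 66.3
```

```bash
python3 - <<'E'
from h import *
d=go(529.8,-80,64,80.95)
a=get_image("scene");b=get_image("top")
def g(c,x0,y0,x1,y1,k):
    return cv2.resize(cv2.cvtColor(c["pixels"],cv2.COLOR_RGB2BGR)[y0:y1,x0:x1],None,fx=k,fy=k,interpolation=cv2.INTER_CUBIC)
cv2.imwrite("pics/c5.png",np.hstack([g(a,270,170,370,270,4),g(b,290,205,390,305,4)]))
E
```

```text
shift [-0.0032, -0.0011, 0.0004] spin 0.0020597829829747116 tcp [526.8, -78.4, 64.4] bear 81.07 zax [-0.0011, -0.0003, -1.0] F [-0.1, 0.4, -5.3] T [-0.047, -0.067, 0.019] w 55.2 66.3 t 6.2 q [-0.44, 0.28, 0.58, 1.96, -0.19, 0.95, 1.64]
```

View pics/c5.png

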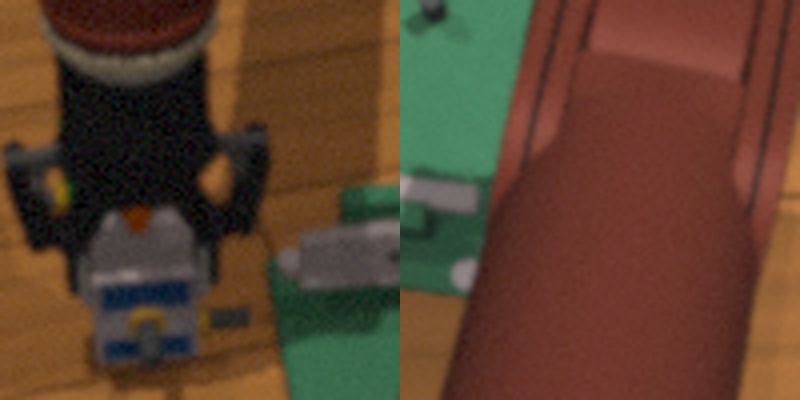

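```bash
cat >> h.py <<'E'
TB=np.array([531.5,162.7]);AB=np.radians(-9.05)
RB=np.array([[np.cos(AB),-np.sin(AB)],[np.sin(AB),np.cos(AB)]])
def b2w(p): p=np.array(p,float).reshape(-1,3);return np.c_[p[:,:2]@RB.T+TB,p[:,2]]
def w2b(p): p=np.array(p,float).reshape(-1,3);return np.c_[(p[:,:2]-TB)@RB,p[:,2]]
def prof(c,A,B,half=6,n=60):
    """image profile across a world edge A-B (mm): offset along image normal of strongest gradients"""
    uv=proj(c,np.array([A,B])/1000.);d=uv[1]-uv[0];d/=np.linalg.norm(d);nn=np.array([-d[1],d[0]])
    if nn[1]<0: nn=-nn
    g=c["pixels"].astype(np.float32);s=np.arange(-half,half+.01,.25);t=np.linspace(.15,.85,n)
    P=(uv[0]+np.outer(t,uv[1]-uv[0]))[None]+s[:,None,None]*nn
    v=cv2.remap(g,P[...,0].astype(np.float32),P[...,1].astype(np.float32),cv2.INTER_LINEAR).mean(1)
    return uv,nn,s,v
E
python3 - <<'E'
from h import *
a=get_image("scene")
s=read_state();tcp=np.array(s["tool_pos"])*1000;M=rot(s["tool_rot"])
ex=-M[:,0];ey=M[:,1];ez=-M[:,2]
def car(p): return tcp+ex*(p[0]-11.2)+ey*p[1]+ez*(p[2]-35.8)
print("tcp in bender",w2b(tcp).round(1))
def show(n,A,B):
    uv,nn,s,v=prof(a,A,B);gr=np.gradient(v,s,axis=0)
    print(n,uv.round(1).tolist(),nn.round(2));
    for ch in(0,2): print("  ",["%.0f"%x for x in v[::2,ch]], "peaks",[(s[i],round(float(gr[i,ch]))) for i in range(1,len(s)-1) if abs(gr[i,ch])>abs(gr[i-1,ch]) and abs(gr[i,ch])>=abs(gr[i+1,ch]) and abs(gr[i,ch])>8])
show("front top",car((24.5,-22,66)),car((24.5,22,66)))
show("front bottom",car((24.5,-28,0)),car((24.5,28,0)))
show("rail top",*b2w([(13.5,-120,81),(13.5,-50,81)]))
show("rail bot",*b2w([(13.5,-120,39),(13.5,-50,39)]))
show("fence top",*b2w([(0,-120,90),(0,-40,90)]))
print("buffer tip",proj(a,car((10.5,58,14))/1000.),"end face bottom",proj(a,car((24.5,28,0))/1000.))
E
```

```text
tcp in bender [[  34.5 -238.8   65.6]]
front top [[294.9, 238.9], [315.8, 237.2]] [0.08 1.  ]
   ['75', '75', '74', '74', '75', '75', '76', '79', '86', '92', '98', '105', '107', '106', '99', '87', '70', '51', '36', '23', '17', '15', '15', '16', '14'] peaks [(np.float64(-2.0), 14), (np.float64(-0.75), 13), (np.float64(2.25), -38)]
   ['65', '65', '64', '64', '65', '65', '66', '69', '74', '80', '86', '92', '95', '94', '89', '82', '73', '64', '59', '56', '55', '55', '55', '56', '55'] peaks [(np.float64(-2.0), 13), (np.float64(-1.0), 12), (np.float64(2.0), -18)]
front bottom [[293.7, 260.6], [319.2, 258.3]] [0.09 1.  ]
   ['66', '57', '47', '38', '29', '26', '25', '28', '33', '39', '45', '51', '56', '57', '59', '60', '61', '63', '66', '71', '74', '77', '79', '81', '84'] peaks [(np.float64(-5.0), -19), (np.float64(-1.25), 14), (np.float64(3.25), 9)]
   ['60', '59', '57', '54', '53', '52', '53', '53', '53', '52', '52', '50', '45', '38', '31', '27', '22', '20', '19', '20', '21', '21', '21', '23', '26'] peaks [(np.float64(0.25), -15), (np.float64(1.75), -9)]
rail top [[358.6, 227.4], [390.1,
[... 798 characters left out ...]
', '33', '31', '30', '30', '30', '31', '33', '37'] peaks [(np.float64(0.75), -21)]
fence top [[357.7, 220.2], [393.7, 217.2]] [0.08 1.  ]
   ['154', '153', '147', '135', '118', '99', '81', '68', '61', '58', '57', '55', '52', '46', '41', '36', '33', '32', '32', '37', '48', '64', '82', '100', '115'] peaks [(np.float64(-3.75), -38), (np.float64(0.5), -11), (np.float64(4.75), 37)]
   ['51', '54', '57', '61', '65', '70', '73', '75', '76', '76', '75', '73', '68', '62', '54', '47', '43', '40', '40', '43', '50', '61', '76', '89', '101'] peaks [(np.float64(-3.75), 9), (np.float64(0.75), -15), (np.float64(5.0), 29)]
buffer tip [[332.00341213 248.16500491]] end face bottom [[319.19435234 258.33268257]]
```

```bash
cat >> h.py <<'E'
def avg(n=8):
    P=[];F=[];T=[]
    for i in range(n):
        s=read_state();P.append(s["tool_pos"]);F.append(s["force"]);T.append(s["torque"]);get_image("scene")
    P=np.array(P)*1000;print("bender",w2b(P.mean(0)).round(2)[0],"std",P.std(0).round(2),"Fb",np.r_[np.mean(F,0)[:2]@RB,np.mean(F,0)[2]].round(2),"sd",np.std(F,0).round(2),"T",np.mean(T,0).round(3),"sd",np.std(T,0).round(3))
E
python3 -c "
from h import *
avg();go(*b2w((36.7,-200,64.0))[0],80.95)"
```

```text
bender [  34.02 -238.85   65.11] std [0.3  0.02 0.37] Fb [ 0.25 -0.06 -5.56] sd [0.41 0.4  0.4 ] T [-0.    -0.049  0.005] sd [0.02  0.03  0.027]
shift [-0.0031, 0.0389, 0.0005] spin 0.00019129047172161684 tcp [527.1, -78.5, 64.5] bear 80.96 zax [0.0002, 0.0, -1.0] F [-1.2, -0.5, -6.3] T [0.021, -0.072, -0.017] w 54.8 66.3 t 6.75 q [-0.44, 0.28, 0.58, 1.96, -0.19, 0.95, 1.64]
```

carry_out(
  deltas=[
    [[-0.0027, 0.005, 0.0009], 0],
    [[0, 0.015, 0], 0],
    [[0, 0.015, 0], 0],
    [[0, 0.008, 0], 0],
    [[0, 0, 0], 0],
  ],
)

```text
time_s: 7.25
tool_pos: [0.5367, -0.034, 0.0633]
tool_rot: [-0.0, 0.077, 0.997, 0.0]
force: [-1.1, 0.3, -4.5]
gripper_width: 0.0551
gripper_force: 66.4
```

```bash
python3 - <<'E'
from h import *
avg(6)
a=get_image("scene")
x0,y0,x1,y1=280,180,400,270
cv2.imwrite("pics/c6.png",cv2.resize(cv2.cvtColor(a["pixels"],cv2.COLOR_RGB2BGR)[y0:y1,x0:x1],None,fx=6,fy=6,interpolation=cv2.INTER_CUBIC))
E
```

```text
bender [  36.14 -195.63   63.4 ] std [0.15 1.14 0.06] Fb [ 0.23 -0.38 -5.42] sd [0.62 0.4  0.53] T [-0.053 -0.053 -0.018] sd [0.023 0.023 0.031]
```

View pics/c6.png

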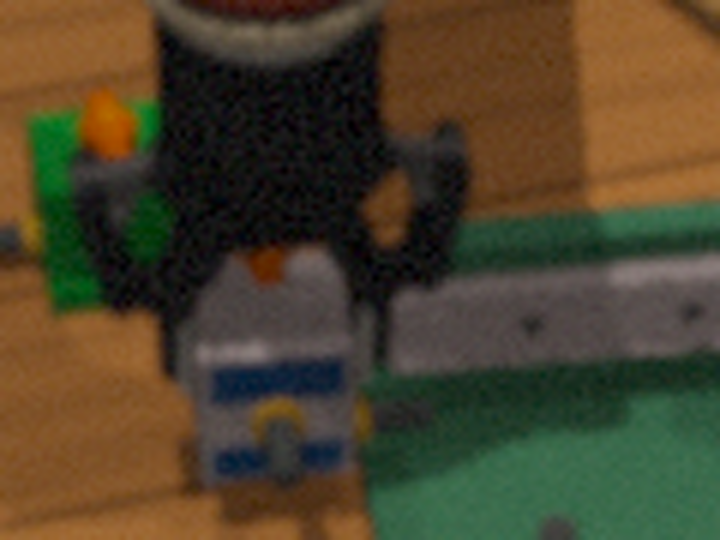

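carry_out(
  deltas=[
    [[-0.0005, 0.004, -0.0006], 0],
    [[0, 0.005, 0], 0],
    [[0, 0.004, 0], 0],
    [[0, 0.004, 0], 0],
    [[0, 0.003, 0], 0],
    [[0, 0, 0], 0],
  ],
)

```text
time_s: 8.2
tool_pos: [0.5401, -0.0161, 0.064]
tool_rot: [-0.0, 0.078, 0.997, 0.0]
force: [-0.1, 0.4, -6.2]
gripper_width: 0.0551
gripper_force: 66.4
```

```bash
python3 -c "
from h import *
avg(6);go(0,0,0,80.95)"
```

```text
bender [  36.67 -175.91   64.  ] std [0.04 0.35 0.02] Fb [ 0.21 -0.15 -5.96] sd [0.38 0.39 0.33] T [-0.015 -0.065  0.007] sd [0.027 0.02  0.031]
shift [0.536, -0.0682, 0.064] spin -0.00021828358339948117 tcp [540.0, -17.1, 64.0] bear 80.94 zax [-0.0, -0.0001, -1.0] F [-0.2, 0.0, -5.7] T [-0.048, -0.049, 0.007] w 55.0 66.5 t 8.5 q [-0.52, 0.29, 0.55, 1.94, -0.18, 0.96, 1.52]
```

No contact yet, with the block's front just inside the taper. Continuing in small steps.

carry_out(
  deltas=[
    [[0, 0.002, 0], 0],
    [[0, 0.002, 0], 0],
    [[0, 0.002, 0], 0],
    [[0, 0.002, 0], 0],
    [[0, 0, 0], 0],
  ],
)

```text
time_s: 9.0
tool_pos: [0.5411, -0.0088, 0.064]
tool_rot: [-0.0, 0.079, 0.997, -0.0]
force: [-2.8, -1.4, -2.0]
gripper_width: 0.0548
gripper_force: 67.0
```

```bash
python3 -c "
from h import *
avg(4)"
```

```text
bender [  36.46 -167.78   64.05] std [0.01 0.04 0.02] Fb [-3.31 -1.11 -2.16] sd [0.58 0.54 0.47] T [-0.093  0.637  0.107] sd [0.032 0.029 0.025]
```

carry_out(
  deltas=[
    [[0, 0.002, 0], 0],
    [[0, 0.002, 0], 0],
    [[0, 0.002, 0], 0],
    [[0, 0, 0], 0],
  ],
)

```text
time_s: 9.6
tool_pos: [0.5422, -0.003, 0.064]
tool_rot: [-0.0, 0.079, 0.997, -0.0]
force: [-3.5, -1.3, -0.8]
gripper_width: 0.0551
gripper_force: 67.0
```

```bash
python3 -c "
from h import *
avg(4)"
```

```text
bender [  36.62 -161.83   64.03] std [0.02 0.05 0.01] Fb [-2.92 -1.56 -1.5 ] sd [0.63 0.45 0.55] T [-0.167  0.746  0.113] sd [0.025 0.049 0.029]
```

carry_out(
  deltas=[
    [[0.0005, 0, -0.0005], 0],
    [[0, 0.002, 0], 0],
    [[0, 0.002, 0], 0],
    [[0, 0, 0], 0],
  ],
)

```text
time_s: 10.2
tool_pos: [0.5422, 0.0009, 0.0644]
tool_rot: [-0.0, 0.079, 0.997, -0.0]
force: [-2.7, -2.2, -1.8]
gripper_width: 0.0549
gripper_force: 66.9
```

```bash
python3 -c "
from h import *
avg(4)"
```

```text
bender [  36.   -158.08   64.39] std [0.01 0.02 0.  ] Fb [-2.51 -3.1  -2.94] sd [0.51 0.32 0.64] T [-0.503  0.74   0.137] sd [0.035 0.019 0.021]
```

carry_out(
  deltas=[
    [[0.0005, 0, -0.0003], 0],
    [[0, 0.002, 0], 0],
    [[0, 0.002, 0], 0],
    [[0, 0.002, 0], 0],
    [[0, 0, 0], 0],
  ],
)

```text
time_s: 10.9
tool_pos: [0.5421, 0.0066, 0.0644]
tool_rot: [-0.001, 0.079, 0.997, -0.0]
force: [-5.1, -4.1, -4.2]
gripper_width: 0.0551
gripper_force: 66.7
```

```bash
python3 -c "
from h import *
avg(4);go(0,0,0,80.95)"
```

```text
bender [  34.99 -152.44   64.4 ] std [0.02 0.02 0.01] Fb [-3.63 -4.6  -4.85] sd [0.48 0.42 0.48] T [-0.861  0.961  0.21 ] sd [0.04  0.018 0.028]
shift [0.5342, -0.0918, 0.0653] spin 0.00010000011325739244 tcp [542.1, 6.7, 64.4] bear 80.96 zax [-0.0016, -0.0005, -1.0] F [-4.8, -4.1, -4.1] T [-0.857, 0.973, 0.191] w 54.6 66.7 t 11.1 q [-0.56, 0.3, 0.54, 1.93, -0.18, 0.96, 1.48]
```

carry_out(
  deltas=[
    [[0.0008, 0, 0], 0],
    [[0, 0.002, 0], 0],
    [[0, 0.002, 0], 0],
    [[0, 0.002, 0], 0],
    [[0, 0.002, 0], 0],
    [[0, 0, 0], 0],
  ],
)

```text
time_s: 11.7
tool_pos: [0.543, 0.0138, 0.0645]
tool_rot: [-0.0, 0.079, 0.997, -0.001]
force: [-3.2, -6.4, -7.1]
gripper_width: 0.0552
gripper_force: 66.4
```

```bash
python3 -c "
from h import *
avg(4);go(0,0,0,80.95)"
```

```text
bender [  34.76 -145.14   64.49] std [0.02 0.05 0.01] Fb [-1.73 -6.83 -6.33] sd [0.31 0.22 0.49] T [-1.643  0.411  0.21 ] sd [0.016 0.021 0.011]
shift [0.534, -0.0993, 0.0648] spin -0.00047071503776896506 tcp [543.0, 13.9, 64.5] bear 80.92 zax [-0.0006, -0.0015, -1.0] F [-2.4, -5.7, -6.6] T [-1.633, 0.39, 0.228] w 55.0 66.4 t 11.9 q [-0.57, 0.3, 0.53, 1.93, -0.18, 0.96, 1.46]
```

carry_out(
  deltas=[
    [[0.0003, 0.003, 0], 0],
    [[0, 0.003, 0], 0],
    [[0, 0.003, 0], 0],
    [[0, 0.003, 0], 0],
    [[0, 0.003, 0], 0],
    [[0, 0, 0], 0],
  ],
)

```text
time_s: 12.5
tool_pos: [0.5452, 0.0279, 0.0644]
tool_rot: [-0.0, 0.079, 0.997, -0.001]
force: [-1.6, -8.9, -7.6]
gripper_width: 0.0548
gripper_force: 66.4
```

```bash
python3 -c "
from h import *
avg(3);go(0,0,0,80.95)
a=get_image('top');save(a,'t7.png')
h=cv2.cvtColor(a['pixels'],cv2.COLOR_RGB2HSV);m=cv2.inRange(h,(22,150,90),(32,255,255));m[:,:225]=0;m[:,265:]=0;m[:220]=0;m[255:]=0
cn=max(cv2.findContours(m,0,1)[0],key=cv2.contourArea);P=plane(a,cn.reshape(-1,2),.087)*1000;print(w2b(P)[:,:2].min(0),w2b(P)[:,:2].max(0))
Q=w2b(P);k=Q[:,0]>35;print(Q[k].min(0),Q[k].max(0))"
```

```text
bender [  34.76 -130.87   64.43] std [0.01 0.04 0.01] Fb [-0.44 -8.88 -7.96] sd [0.18 0.31 0.28] T [-2.114  0.178  0.173] sd [0.012 0.027 0.008]
shift [0.5339, -0.1139, 0.0646] spin -0.0010367833066913246 tcp [545.3, 28.0, 64.4] bear 80.89 zax [-0.0002, -0.0023, -1.0] F [-1.2, -7.3, -7.2] T [-2.133, 0.187, 0.189] w 55.4 66.3 t 12.65 q [-0.59, 0.3, 0.53, 1.93, -0.18, 0.96, 1.43]
[ 5.09526243 -3.03493586] [ 7.57243555 -0.4965159 ]Traceback (most recent call last):
  File "<string>", line 7, in <module>
    Q=w2b(P);k=Q[:,0]>35;print(Q[k].min(0),Q[k].max(0))
                               ~~~~~~~~^^^
    return umr_minimum(a, axis, None, out, keepdims, initial, where)
ValueError: zero-size array to reduction operation minimum which has no identity
```

carry_out(
  deltas=[
    [[0, 0.004, 0.0003], 0],
    [[0, 0.004, 0], 0],
    [[0, 0.004, 0], 0],
    [[0, 0.004, 0], 0],
    [[0, 0.004, 0], 0],
    [[0, 0.004, 0], 0],
    [[0, 0.004, 0], 0],
    [[0, 0.002, 0], 0],
  ],
)

```text
time_s: 13.5
tool_pos: [0.5496, 0.055, 0.0643]
tool_rot: [-0.0, 0.08, 0.997, -0.002]
force: [-5.0, -17.5, -1.8]
gripper_width: 0.055
gripper_force: 67.0
```

```bash
python3 -c "
from h import *
avg(3);go(0,0,0,80.95)"
```

```text
bender [  34.8  -103.04   64.27] std [0.06 0.32 0.01] Fb [ -2.03 -15.54  -2.6 ] sd [0.45 1.79 0.6 ] T [-3.423  0.79   0.209] sd [0.402 0.086 0.056]
shift [0.5337, -0.1427, 0.065] spin -0.0024915939365834916 tcp [549.7, 55.9, 64.3] bear 80.81 zax [-0.001, -0.004, -1.0] F [-3.7, -13.5, -2.4] T [-3.111, 0.657, 0.152] w 54.9 66.9 t 13.65 q [-0.62, 0.31, 0.51, 1.91, -0.18, 0.97, 1.38]
```

carry_out(
  deltas=[
    [[0.0002, 0, -0.0004], 0],
    [[0, 0, 0], 0],
    [[0, 0.001, 0], 0],
    [[0, 0.001, 0], 0],
    [[0, 0, 0], 0],
  ],
)

```text
time_s: 14.15
tool_pos: [0.5497, 0.056, 0.0643]
tool_rot: [-0.0, 0.081, 0.997, -0.003]
force: [-2.4, -19.0, -5.7]
gripper_width: 0.0554
gripper_force: 66.8
```

```bash
python3 - <<'E'
from h import *
avg(3);go(0,0,0,80.95)
a=get_image("scene");b=get_image("top")
def g(c,x0,y0,x1,y1,k):
    return cv2.resize(cv2.cvtColor(c["pixels"],cv2.COLOR_RGB2BGR)[y0:y1,x0:x1],None,fx=k,fy=k,interpolation=cv2.INTER_CUBIC)
cv2.imwrite("pics/c8.png",g(a,330,180,450,270,6))
E
```

```text
bender [  34.76 -102.47   64.3 ] std [0.01 0.02 0.02] Fb [  0.63 -19.23  -5.86] sd [0.1  0.5  0.23] T [-4.237  0.442  0.281] sd [0.024 0.036 0.012]
shift [0.5334, -0.1434, 0.0653] spin -0.003750606055312966 tcp [549.7, 56.0, 64.3] bear 80.74 zax [-0.0013, -0.0059, -1.0] F [-3.0, -19.4, -7.0] T [-4.263, 0.406, 0.261] w 55.0 66.7 t 14.3 q [-0.63, 0.31, 0.51, 1.91, -0.18, 0.97, 1.38]
```

View pics/c8.png

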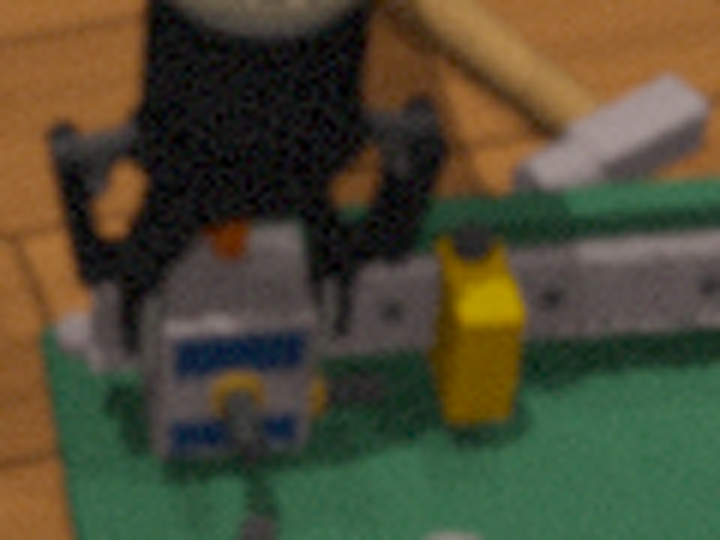

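carry_out(
  deltas=[
    [[0, -0.002, 0], -0.004],
    [[0, 0, -0.0004], 0],
    [[0, 0.001, 0], 0],
    [[0, 0.001, 0], 0],
    [[0, 0.001, 0], 0],
    [[0, 0, 0], 0],
  ],
)

```text
time_s: 15.0
tool_pos: [0.5497, 0.0561, 0.0643]
tool_rot: [-0.001, 0.079, 0.997, -0.003]
force: [-1.2, -21.6, -10.2]
gripper_width: 0.0551
gripper_force: 67.4
```

```bash
python3 -c "
from h import *
avg(3);go(0,0,0,80.95)"
```

```text
bender [  34.76 -102.37   64.33] std [0.01 0.01 0.  ] Fb [  2.04 -21.66 -10.36] sd [0.41 0.26 0.12] T [-4.495  0.092  0.037] sd [0.011 0.038 0.008]
shift [0.5338, -0.142, 0.0656] spin -0.0010382828376624964 tcp [549.7, 56.1, 64.3] bear 80.89 zax [-0.0016, -0.0067, -1.0] F [-1.6, -21.9, -9.1] T [-4.472, 0.097, 0.032] w 55.1 67.3 t 15.15 q [-0.63, 0.31, 0.51, 1.91, -0.18, 0.97, 1.38]
```

carry_out(
  deltas=[
    [[-0.0003, -0.001, 0.0006], 0],
    [[0, 0, 0.0006], 0],
    [[0, 0, 0], 0],
    [[0, 0.001, 0], 0],
    [[0, 0, 0], 0],
  ],
)

```text
time_s: 15.65
tool_pos: [0.5503, 0.0589, 0.0641]
tool_rot: [-0.0, 0.078, 0.997, -0.002]
force: [-4.4, -13.6, -0.3]
gripper_width: 0.0546
gripper_force: 68.6
```

```bash
python3 -c "
from h import *
avg(3);go(0,0,0,80.95)"
```

```text
bender [ 34.92 -99.51  64.12] std [0.01 0.03 0.01] Fb [ -2.05 -14.17  -0.06] sd [0.13 0.37 0.22] T [-3.065  0.902  0.121] sd [0.012 0.007 0.028]
shift [0.5344, -0.1438, 0.0648] spin 0.001488722097333195 tcp [550.3, 59.0, 64.1] bear 81.04 zax [-0.0009, -0.0035, -1.0] F [-5.1, -13.2, 0.3] T [-3.016, 0.865, 0.166] w 54.8 68.6 t 15.8 q [-0.63, 0.32, 0.51, 1.91, -0.18, 0.97, 1.38]
```

carry_out(
  deltas=[
    [[0.0003, 0, 0.0004], 0.001],
    [[0, 0.001, 0], 0],
    [[0, 0.001, 0], 0],
    [[0, 0.001, 0], 0],
    [[0, 0, 0], 0],
  ],
)

```text
time_s: 16.3
tool_pos: [0.551, 0.0628, 0.0641]
tool_rot: [0.0, 0.078, 0.997, -0.001]
force: [-3.4, -10.8, 2.2]
gripper_width: 0.0547
gripper_force: 68.8
```

```bash
python3 -c "
from h import *
avg(3);go(0,0,0,80.95)"
```

```text
bender [ 34.94 -95.55  64.12] std [0.02 0.05 0.01] Fb [ -1.84 -11.59   1.76] sd [0.27 0.3  0.67] T [-2.493  0.842  0.108] sd [0.028 0.043 0.023]
shift [0.5344, -0.148, 0.0642] spin 0.0010919607407173793 tcp [551.0, 62.9, 64.1] bear 81.01 zax [0.0002, -0.0024, -1.0] F [-4.1, -10.9, 1.4] T [-2.571, 0.803, 0.152] w 54.9 68.8 t 16.45 q [-0.63, 0.32, 0.51, 1.91, -0.18, 0.97, 1.38]
```

carry_out(
  deltas=[
    [[0.0003, 0.001, 0.0002], 0.001],
    [[0, 0.001, 0], 0],
    [[0, 0.001, 0], 0],
    [[0, 0.001, 0], 0],
    [[0, 0.001, 0], 0],
    [[0, 0.001, 0], 0],
    [[0, 0, 0], 0],
  ],
)

```text
time_s: 17.15
tool_pos: [0.552, 0.0692, 0.0641]
tool_rot: [0.001, 0.079, 0.997, -0.001]
force: [-3.2, -9.6, 2.4]
gripper_width: 0.0552
gripper_force: 68.9
```

```bash
python3 -c "
from h import *
avg(3);go(0,0,0,80.95)"
```

```text
bender [ 34.94 -89.06  64.16] std [0.01 0.03 0.02] Fb [ -1.77 -10.5    2.46] sd [0.24 0.74 0.16] T [-2.212  0.73   0.107] sd [0.005 0.042 0.04 ]
shift [0.5343, -0.155, 0.0638] spin 0.00032245323877733156 tcp [552.0, 69.3, 64.1] bear 80.97 zax [0.0009, -0.0019, -1.0] F [-3.6, -10.3, 2.0] T [-2.272, 0.71, 0.127] w 55.3 68.9 t 17.3 q [-0.64, 0.32, 0.51, 1.9, -0.18, 0.97, 1.36]
```

carry_out(
  deltas=[
    [[0.0002, 0.001, 0], 0],
    [[0, 0.001, 0], 0],
    [[0, 0.001, 0], 0],
    [[0, 0.001, 0], 0],
    [[0, 0, 0], 0],
  ],
)

```text
time_s: 17.8
tool_pos: [0.5525, 0.0727, 0.0642]
tool_rot: [0.001, 0.079, 0.997, -0.001]
force: [-3.2, -11.4, 2.0]
gripper_width: 0.0549
gripper_force: 68.9
```

```bash
python3 -c "
from h import *
avg(3)"
```

```text
bender [ 34.92 -85.6   64.16] std [0.   0.02 0.01] Fb [ -0.7  -11.8    1.97] sd [0.54 0.79 0.04] T [-2.55   0.598  0.155] sd [0.04  0.007 0.015]
```

carry_out(
  deltas=[
    [[0, 0.001, 0], 0],
    [[0, 0.001, 0], 0],
    [[0, 0, 0], 0],
  ],
)

```text
time_s: 18.25
tool_pos: [0.5529, 0.0748, 0.0642]
tool_rot: [0.001, 0.079, 0.997, -0.001]
force: [-2.4, -10.7, 1.9]
gripper_width: 0.0551
gripper_force: 68.9
```

```bash
python3 -c "
from h import *
avg(3)"
```

```text
bender [ 34.93 -83.44  64.17] std [0.01 0.03 0.01] Fb [ -1.48 -11.36   2.12] sd [0.63 0.21 0.18] T [-2.473  0.561  0.101] sd [0.017 0.005 0.017]
```

carry_out(
  deltas=[
    [[0, 0.001, 0], 0],
    [[0, 0, 0], 0],
    [[0, 0, 0], 0],
  ],
)

```text
time_s: 18.7
tool_pos: [0.553, 0.0758, 0.0642]
tool_rot: [0.001, 0.079, 0.997, -0.001]
force: [-3.2, -10.9, 2.2]
gripper_width: 0.0553
gripper_force: 68.9
```

carry_out(
  deltas=[
    [[0, 0.001, 0], 0],
    [[0, 0, 0], 0],
    [[0, 0, 0], 0],
  ],
)

```text
time_s: 19.0
tool_pos: [0.5532, 0.0767, 0.0642]
tool_rot: [0.001, 0.079, 0.997, -0.001]
force: [-2.7, -11.8, 2.3]
gripper_width: 0.0548
gripper_force: 68.9
```

carry_out(
  deltas=[
    [[0, 0.001, 0], 0],
    [[0, 0, 0], 0],
    [[0, 0, 0], 0],
  ],
)

```text
time_s: 19.3
tool_pos: [0.5533, 0.0776, 0.0642]
tool_rot: [0.001, 0.079, 0.997, -0.001]
force: [-2.5, -12.4, 2.0]
gripper_width: 0.0553
gripper_force: 69.0
```

```bash
python3 -c "
from h import *
avg(3)"
```

```text
bender [ 34.95 -80.58  64.17] std [0.01 0.   0.01] Fb [ -1.03 -12.21   2.16] sd [0.35 0.49 0.28] T [-2.603  0.604  0.144] sd [0.032 0.026 0.021]
```

carry_out(
  deltas=[
    [[0, 0.001, 0], 0],
    [[0, 0, 0], 0],
    [[0, 0, 0], 0],
  ],
)

```text
time_s: 19.75
tool_pos: [0.5535, 0.0786, 0.0642]
tool_rot: [0.001, 0.079, 0.997, -0.001]
force: [-3.0, -11.3, 3.1]
gripper_width: 0.0552
gripper_force: 68.9
```

carry_out(
  deltas=[
    [[0, 0.001, 0], 0],
    [[0, 0, 0], 0],
    [[0, 0, 0], 0],
  ],
)

```text
time_s: 20.05
tool_pos: [0.5535, 0.0786, 0.0642]
tool_rot: [0.0, 0.079, 0.997, -0.002]
force: [-4.1, -14.7, 3.8]
gripper_width: 0.0546
gripper_force: 69.1
```

carry_out(
  deltas=[
    [[0, 0.001, 0], 0],
    [[0, 0, 0], 0],
    [[0, 0, 0], 0],
  ],
)

```text
time_s: 20.35
tool_pos: [0.5534, 0.0786, 0.0641]
tool_rot: [0.0, 0.08, 0.997, -0.002]
force: [-6.0, -17.1, 5.0]
gripper_width: 0.0549
gripper_force: 69.2
```

```bash
python3 - <<'E'
from h import *
avg(3);go(0,0,0,80.95)
a=get_image("scene");h=cv2.cvtColor(a["pixels"],cv2.COLOR_RGB2HSV);m=cv2.inRange(h,(22,150,90),(32,255,255));m[:,:395]=0;m[:,440:]=0;m[:210]=0;m[260:]=0
ys,xs=np.nonzero(m);print("collar px",xs.min(),xs.max(),ys.min(),ys.max())
# collar low front-left corner (45,-12+yc,33)
for yc in(-16,-12,-8):print(yc,proj(a,b2w([(45,yc-12,87),(45,yc+12,87),(45,yc-12,33),(45,yc+12,33),(0,yc-12,87),(36,yc-12,42)])/1000).round(1).tolist())
E
```

```text
bender [ 34.89 -79.58  64.16] std [0.02 0.02 0.01] Fb [ -3.03 -17.89   5.27] sd [0.86 0.3  0.22] T [-3.719  1.02   0.237] sd [0.028 0.018 0.03 ]
shift [0.534, -0.1652, 0.0644] spin -0.0014709009173559107 tcp [553.4, 78.7, 64.2] bear 80.87 zax [0.0002, -0.0043, -1.0] F [-5.5, -17.4, 5.7] T [-3.696, 1.029, 0.21] w 54.8 69.2 t 20.5 q [-0.65, 0.32, 0.5, 1.89, -0.18, 0.97, 1.35]
collar px 404 416 222 249
-16 [[403.4, 231.9], [414.4, 231.0], [401.0, 249.3], [411.7, 248.4], [399.0, 217.8], [400.5, 243.6]]
-12 [[405.2, 231.7], [416.2, 230.8], [402.8, 249.2], [413.4, 248.3], [400.8, 217.6], [402.3, 243.5]]
-8 [[407.1, 231.6], [418.1, 230.7], [404.6, 249.0], [415.2, 248.1], [402.5, 217.5], [404.1, 243.3]]
```

carry_out(
  deltas=[
    [[0.0005, -0.001, 0.0005], 0],
    [[0, -0.001, 0.0005], 0],
    [[0, -0.001, 0], 0],
    [[0, -0.001, 0], 0],
    [[0, -0.001, 0], 0],
    [[0, 0, 0], 0],
  ],
)

```text
time_s: 21.15
tool_pos: [0.5535, 0.0784, 0.0639]
tool_rot: [0.002, 0.078, 0.997, 0.0]
force: [-0.7, -4.8, 6.8]
gripper_width: 0.0549
gripper_force: 69.5
```

```bash
python3 -c "
from h import *
avg(3)"
```

```text
bender [ 34.98 -79.79  63.94] std [0.01 0.01 0.01] Fb [ 0.04 -4.75  6.84] sd [0.06 0.16 0.21] T [-1.05   0.295 -0.265] sd [0.022 0.009 0.015]
```

carry_out(
  deltas=[
    [[0, -0.0007, -0.001], 0],
    [[0, 0, -0.0005], 0],
    [[0, 0, 0], 0],
  ],
)

```text
time_s: 21.6
tool_pos: [0.5534, 0.0784, 0.0643]
tool_rot: [0.002, 0.078, 0.997, 0.0]
force: [6.4, -0.7, -5.7]
gripper_width: 0.055
gripper_force: 67.9
```

carry_out(
  deltas=[
    [[0, 0, 0], 0],
    [[0, 0, 0], 0],
    [[0, 0, 0], 0],
    [[0, 0, 0], 0],
  ],
  jaw=0.068,
)

```text
time_s: 22.0
tool_pos: [0.5518, 0.0782, 0.0642]
tool_rot: [0.0, 0.078, 0.997, 0.0]
force: [0.1, -0.1, 0.8]
gripper_width: 0.0679
gripper_force: 0.0
```

```bash
python3 -c "
from h import *
avg(3);go(*b2w((35,-80,150))[0],80.95)"
```

```text
bender [ 33.34 -80.37  64.16] std [0.02 0.07 0.04] Fb [0.42 0.06 0.11] sd [0.23 0.09 0.47] T [-0.026  0.003 -0.011] sd [0.01  0.013 0.028]
shift [-0.0017, 0.0005, -0.0859] spin 0.002278592948405267 tcp [551.8, 77.9, 64.1] bear 81.08 zax [0.0001, 0.0001, -1.0] F [0.1, 0.1, 0.2] T [-0.046, -0.01, 0.005] w 68.1 0.0 t 22.15 q [-0.65, 0.32, 0.5, 1.9, -0.19, 0.97, 1.35]
```

carry_out(
  deltas=[
    [[0, 0, -0.02], 0],
    [[0, 0, -0.04], 0],
    [[0, 0, -0.04], 0],
    [[0, -0.03, 0], 0],
    [[0, -0.045, 0], 0],
    [[0, -0.045, 0], 0],
    [[0, -0.045, 0], 0],
    [[0, -0.045, 0], 0],
  ],
)

```text
time_s: 22.95
tool_pos: [0.5186, -0.1312, 0.1643]
tool_rot: [0.0, 0.078, 0.997, 0.0]
force: [0.6, -0.8, -0.5]
gripper_width: 0.068
gripper_force: 0.0
```

```bash
python3 - <<'E'
from h import *
a=get_image("scene");b=get_image("top")
def org(c,box):
    h=cv2.cvtColor(c["pixels"],cv2.COLOR_RGB2HSV);m=cv2.inRange(h,(4,150,90),(20,255,255));k=np.zeros_like(m);x0,y0,x1,y1=box;k[y0:y1,x0:x1]=m[y0:y1,x0:x1]
    n,l,st,ce=cv2.connectedComponentsWithStats(k)
    return [(ce[i].round(2).tolist(),st[i].tolist()) for i in range(1,n) if st[i,4]>8]
for yc in(-80,): print("pred top",proj(b,b2w([(9,yc,28+84),(9,yc,28+92)])/1000),"scene",proj(a,b2w([(9,yc,28+84)])/1000))
print(org(b,(255,220,310,275)));print(org(a,(345,180,400,250)))
def g(c,x0,y0,x1,y1,k):
    return cv2.resize(cv2.cvtColor(c["pixels"],cv2.COLOR_RGB2BGR)[y0:y1,x0:x1],None,fx=k,fy=k,interpolation=cv2.INTER_CUBIC)
cv2.imwrite("pics/c9.png",np.hstack([g(a,350,190,430,270,5),g(b,230,215,310,295,5)]))
avg(2)
E
```

```text
pred top [[274.50387974 247.14803028]
 [274.01639067 246.73263149]] scene [[377.13482818 213.98579996]]
[([274.34, 247.56], [270, 239, 10, 18, 103]), ([260.0, 273.5], [255, 272, 14, 3, 24])]
[([370.44, 198.76], [345, 180, 55, 47, 2020]), ([378.67, 243.0], [376, 241, 7, 6, 18])]
bender [  33.33 -296.05  164.48] std [0.44 1.79 0.13] Fb [0.98 0.14 0.06] sd [0.17 0.56 0.32] T [ 0.004  0.027 -0.016] sd [0.013 0.034 0.022]
```

View pics/c9.png

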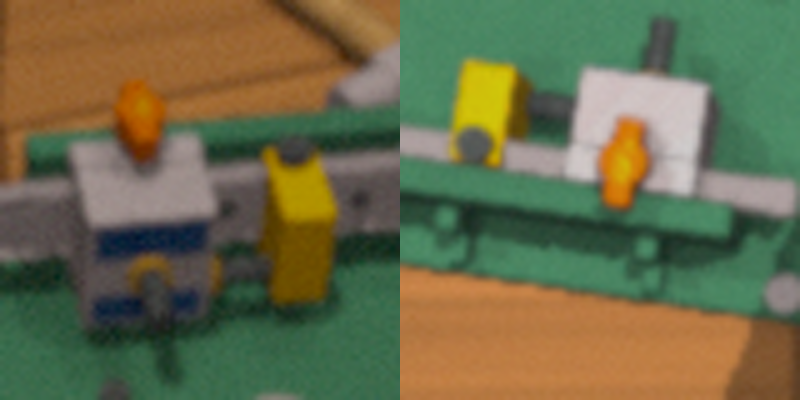

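carry_out(
  deltas=[
    [[0.005, 0.04, 0], 0],
    [[0.005, 0.04, 0], 0],
    [[0.005, 0.04, 0], 0],
    [[0.005, 0.04, 0], 0],
    [[0.005, 0.036, 0], 0],
    [[0, 0.02, 0], 0],
    [[0, 0, 0.015], 0],
    [[0, 0, 0], 0],
  ],
  jaw=0.05,
)

```text
time_s: 23.95
tool_pos: [0.5266, 0.0899, 0.1474]
tool_rot: [-0.001, 0.076, 0.997, -0.0]
force: [-0.5, -0.9, 0.1]
gripper_width: 0.0501
gripper_force: 0.0
```

```bash
python3 -c "
from h import *
avg(6);go(*b2w((7.8,-79.8,99.5))[0],80.95)"
```

```text
bender [  7.83 -74.07 148.87] std [0.59 0.86 0.78] Fb [-0.12 -0.3   0.25] sd [0.37 0.47 0.62] T [-0.027 -0.017 -0.008] sd [0.032 0.025 0.022]
shift [0.0009, -0.005, 0.0501] spin 0.0015781234570297897 tcp [528.2, 87.4, 149.6] bear 81.04 zax [0.0007, 0.0004, -1.0] F [-0.2, 0.4, -0.1] T [-0.014, 0.007, 0.011] w 49.9 0.0 t 24.25 q [-0.71, 0.17, 0.51, 1.87, -0.09, 1.13, 1.25]
```

carry_out(
  deltas=[
    [[0.0003, -0.005, 0.01], 0],
    [[0, 0, 0.015], 0],
    [[0, 0, 0.015], 0],
    [[0, 0, 0.009], 0],
    [[0, 0, 0], 0],
    [[0, 0, 0], 0],
  ],
)

```text
time_s: 24.85
tool_pos: [0.527, 0.0824, 0.1002]
tool_rot: [-0.0, 0.078, 0.997, -0.0]
force: [0.4, -0.6, 0.3]
gripper_width: 0.05
gripper_force: 0.0
```

```bash
python3 -c "
from h import *
avg(5);go(*b2w((7.8,-79.8,99.5))[0],80.95)"
```

```text
bender [  8.42 -79.71 100.54] std [0.14 0.13 0.19] Fb [0.12 0.07 0.18] sd [0.69 0.38 0.16] T [-0.026  0.003 -0.009] sd [0.03  0.025 0.023]
shift [0.0006, -0.0002, 0.0011] spin 0.0021411737876564363 tcp [527.3, 82.8, 100.6] bear 81.07 zax [0.0009, 0.0004, -1.0] F [0.4, 0.4, -0.2] T [0.024, 0.024, -0.003] w 49.8 0.0 t 25.1 q [-0.69, 0.22, 0.5, 1.92, -0.13, 1.02, 1.29]
```

Well placed. Closing on the knob bar.

carry_out(
  deltas=[
    [[0.0005, 0, 0.0005], 0],
    [[0, 0, 0], 0],
    [[0, 0, 0], 0],
    [[0, 0, 0], 0],
    [[0, 0, 0], 0],
    [[0, 0, 0], 0],
    [[0, 0, 0], 0],
    [[0, 0, 0], 0],
  ],
  jaw=0.0,
  squeeze=60,
)

```text
time_s: 25.9
tool_pos: [0.5264, 0.0829, 0.0997]
tool_rot: [-0.0, 0.078, 0.997, 0.0]
force: [-3.8, -0.1, 5.2]
gripper_width: 0.0196
gripper_force: 58.7
```

```bash
python3 -c "
from h import *
avg(4);go(*b2w((7.8,-79.8,99.5))[0],80.95)"
```

```text
bender [  7.52 -79.64  99.66] std [0.01 0.   0.  ] Fb [-3.08 -0.66  5.21] sd [0.67 0.2  0.27] T [-0.041  0.578 -0.013] sd [0.033 0.031 0.012]
shift [-0.0003, -0.0002, 0.0001] spin 0.0021903676537877725 tcp [526.4, 82.9, 99.6] bear 81.08 zax [-0.0001, 0.0001, -1.0] F [-3.4, -0.3, 5.5] T [-0.079, 0.528, -0.032] w 20.0 58.7 t 26.1 q [-0.69, 0.22, 0.5, 1.93, -0.13, 1.02, 1.29]
```

carry_out(
  deltas=[
    [[0, 0, 0], 0],
    [[0, 0, 0], 0],
    [[0, 0, -0.003], 0],
    [[-0.0005, 0, -0.004], 0],
    [[0, 0, 0], 0],
  ],
  jaw=0.045,
)

```text
time_s: 26.6
tool_pos: [0.5274, 0.0827, 0.1072]
tool_rot: [0.001, 0.078, 0.997, 0.0]
force: [0.3, -0.6, -0.4]
gripper_width: 0.045
gripper_force: 0.0
```

carry_out(
  deltas=[
    [[0, 0, 0], 0],
    [[0, 0, 0], 0],
    [[0, 0, 0], 0],
    [[0, 0, 0], 0],
    [[0, 0, 0], 0],
    [[0, 0, 0], 0],
    [[0, 0, 0], 0],
  ],
  jaw=0.0,
  squeeze=40,
)

```text
time_s: 27.3
tool_pos: [0.527, 0.0828, 0.1066]
tool_rot: [0.0, 0.078, 0.997, 0.0]
force: [-1.1, 0.9, 3.7]
gripper_width: 0.0201
gripper_force: 39.1
```

```bash
python3 -c "
from h import *
avg(4);go(*b2w((7.8,-79.8,106))[0],80.95)"
```

```text
bender [  8.09 -79.61 106.63] std [0.01 0.01 0.  ] Fb [-0.84  0.21  4.06] sd [0.46 0.46 0.39] T [ 0.132  0.245 -0.002] sd [0.004 0.033 0.043]
shift [0.0003, -0.0002, 0.0006] spin 0.0021848790163059295 tcp [526.9, 82.8, 106.6] bear 81.08 zax [0.0001, 0.0002, -1.0] F [-2.0, 1.1, 4.3] T [0.18, 0.336, 0.004] w 20.0 39.2 t 27.5 q [-0.69, 0.21, 0.51, 1.92, -0.12, 1.04, 1.28]
```

carry_out(
  deltas=[
    [[0, 0, -0.0005], 0],
    [[0, 0, 0], 0.05],
    [[0, 0, 0], 0.05],
    [[0, 0, 0], 0.1],
    [[0, 0, 0], 0.1],
    [[0, 0, 0], 0.1],
    [[0, 0, 0], 0.05],
    [[0, 0, 0], 0],
  ],
  squeeze=90,
)

```text
time_s: 28.3
tool_pos: [0.5271, 0.0832, 0.1069]
tool_rot: [0.0, 0.298, 0.954, 0.0]
force: [1.7, 2.4, 0.0]
gripper_width: 0.0181
gripper_force: 88.4
```

```bash
cat >> h.py <<'E'
def knob():
    a=get_image("top");s=read_state();M=rot(s["tool_rot"]);print("tool turn rad",np.radians(81.08-np.degrees(np.arctan2(M[1,1],M[0,1]))).round(4))
E
python3 -c "
from h import *
avg(4);knob();go(0,0,0)"
```

```text
bender [  8.16 -79.23 106.92] std [0.02 0.02 0.03] Fb [ 1.94  3.12 -0.86] sd [0.55 0.29 0.59] T [ 0.658 -0.452  0.196] sd [0.092 0.063 0.053]
tool turn rad 0.4488
shift [0.3865, -0.368, 0.1068] spin None tcp [527.1, 83.1, 107.0] bear 55.36 zax [0.0004, 0.0003, -1.0] F [3.0, 4.0, -2.2] T [0.905, -0.59, 0.196] w 18.0 88.2 t 28.55 q [-0.74, 0.22, 0.56, 1.92, -0.14, 1.04, 0.85]
```

```bash
cat >> h.py <<'E'
def org(ref=None):
    c=get_image("scene");h=cv2.cvtColor(c["pixels"],cv2.COLOR_RGB2HSV);m=cv2.inRange(h,(5,215,90),(20,255,255));k=np.zeros_like(m);k[200:232,355:402]=m[200:232,355:402]
    ys,xs=np.nonzero(k);print("n",len(xs))
    for y in range(200,232):
        if k[y].any(): print(y,"".join("#" if v else "." for v in k[y,355:402]))
E
python3 - <<'E'
from h import *
org()
a=get_image("scene")
# predicted ends of the bar (mid height & top) for knob angles (clockwise)
for th in(0,.2,.45,.8,1.2):
    d=np.array([np.cos(-th),np.sin(-th)])
    print(th,proj(a,b2w([(9+19*d[0],-80+19*d[1],120),(9+19*d[0],-80+19*d[1],106),(9-19*d[0],-80-19*d[1],120),(9,-80,120)])/1000).round(1).tolist())
E
```

```text
n 76
206 ........................##.....................
207 ........................##.....................
208 .......................###..............#......
209 ....................#####......................
210 .....................#.##......................
211 ...................######......................
212 ...................######......................
213 ...................######......................
214 ..................########.....................
215 ..................#######......................
216 ..................#######......................
217 ..................#######......................
218 ...................#####.......................
219 ...................#####.......................
220 ....................###........................
0 [[379.0, 217.2], [378.6, 222.0], [375.8, 205.4], [377.4, 211.2]]
0.2 [[377.2, 217.2], [376.8, 222.0], [377.5, 205.4], [377.4, 211.2]]
0.45 [[375.0, 216.9], [374.6, 221.7], [379.7, 205.7], [377.4, 211.2]]
0.8 [[372.2, 215.9], [371.8, 220.7], [382.5, 206.6], [377.4, 211.2]]
1.2 [[369.7, 214.0], [369.4, 218.9], [384.9, 208.4], [377.4, 211.2]]
```

carry_out(
  deltas=[
    [[0, 0, 0], 0.05],
    [[0, 0, 0], 0.05],
    [[0, 0, 0], 0.05],
    [[0, 0, 0], 0.05],
  ],
)

```text
time_s: 29.05
tool_pos: [0.5272, 0.0832, 0.1071]
tool_rot: [0.0, 0.392, 0.92, 0.0]
force: [3.3, 3.9, -1.9]
gripper_width: 0.0183
gripper_force: 88.2
```

```bash
python3 -c "
from h import *
print(np.round(read_state()['torque'],3));avg(2);knob();go(0,0,0);org()"
```

```text
[ 1.015 -0.776  0.514]
bender [  8.26 -79.14 107.1 ] std [0.   0.01 0.02] Fb [ 2.21  4.36 -1.66] sd [0.4  0.01 0.21] T [ 1.034 -0.756  0.435] sd [0.019 0.021 0.079]
tool turn rad 0.6496
shift [0.3053, -0.4379, 0.1067] spin None tcp [527.2, 83.3, 107.1] bear 43.86 zax [0.0007, 0.0005, -1.0] F [2.8, 4.7, -1.6] T [1.028, -0.764, 0.228] w 17.9 88.3 t 29.2 q [-0.76, 0.22, 0.59, 1.92, -0.14, 1.04, 0.66]
n 66
208 ........................#......................
209 ......................##.......................
210 ....................####.......................
211 ..................######.......................
212 ..................######.......................
213 ..................#######......................
214 .................########......................
215 .................#######.......................
216 .................#######.......................
217 .................#######.......................
218 ..................#####........................
219 ..................####.........................
220 ...................##..........................
```

carry_out(
  deltas=[
    [[0, 0, 0], 0.02],
    [[0, 0, 0], 0.02],
    [[0, 0, 0], 0.02],
    [[0, 0, 0], 0.02],
  ],
)

```text
time_s: 29.65
tool_pos: [0.5273, 0.0834, 0.1071]
tool_rot: [0.0, 0.428, 0.904, 0.0]
force: [3.4, 4.6, -1.2]
gripper_width: 0.0182
gripper_force: 88.2
```

```bash
cat >> h.py <<'E'
def tz(n=4):
    o=[]
    for i in range(n):
        s=read_state();M=rot(s["tool_rot"]);o.append((round(s["torque"][2],3),round(float(np.radians(81.08-np.degrees(np.arctan2(M[1,1],M[0,1])))),4)));
        if i<n-1: get_image("scene")
    print(o,"F",np.round(s["force"],1),"w",round(s["gripper_width"]*1e3,1),s["time_s"])
E
python3 -c "
from h import *
tz()"
```

```text
[(np.float64(0.488), 0.7295), (np.float64(0.489), 0.7308), (np.float64(0.411), 0.7295), (np.float64(0.329), 0.729)] F [ 3.8  3.9 -0.3] w 18.4 29.8
```

carry_out(
  deltas=[
    [[0, 0, 0], 0.02],
    [[0, 0, 0], 0.02],
    [[0, 0, 0], 0.02],
    [[0, 0, 0], 0.02],
  ],
)

```text
time_s: 30.2
tool_pos: [0.5273, 0.0834, 0.1072]
tool_rot: [0.0, 0.464, 0.886, 0.0]
force: [4.2, 5.0, -2.0]
gripper_width: 0.018
gripper_force: 88.2
```

```bash
python3 -c "
from h import *
tz();org()"
```

```text
[(np.float64(0.654), 0.8093), (np.float64(0.565), 0.8106), (np.float64(0.479), 0.8093), (np.float64(0.469), 0.8089)] F [ 4.   5.7 -1.7] w 18.3 30.35
n 57
209 ......................##.......................
210 ....................###........................
211 ..................#####........................
212 ..................#####........................
213 .................#######.......................
214 .................#######.......................
215 .................#######.......................
216 ................#######........................
217 .................######........................
218 .................#####.........................
219 ..................###..........................
```

```bash
python3 -c "
from h import *
for i in range(4):
    s=read_state();print(s['time_s'],np.round(s['torque'][2],3),np.round(s['effort'],3)[4:]);get_image('scene');get_image('scene')
tz(1)"
```

```text
30.4 0.489 [ 1.181  1.535 -0.488]
30.5 0.505 [ 1.185  1.535 -0.462]
30.6 0.489 [ 1.186  1.536 -0.461]
30.7 0.471 [ 1.187  1.536 -0.461]
[(np.float64(0.53), 0.8088)] F [ 3.9  5.6 -2.4] w 18.1 30.8
```

carry_out(
  deltas=[
    [[0, 0, 0], 0.005],
    [[0, 0, 0], 0.005],
    [[0, 0, 0], 0.005],
  ],
)

```text
time_s: 31.1
tool_pos: [0.5273, 0.0834, 0.1072]
tool_rot: [0.0, 0.47, 0.882, 0.0]
force: [3.9, 5.3, -2.5]
gripper_width: 0.0181
gripper_force: 88.2
```

```bash
python3 -c "
from h import *
for i in range(8):
    s=read_state();M=rot(s['tool_rot']);print(s['time_s'],np.round(s['torque'][2],3),np.round(s['effort'],3)[6],np.round(s['joint_positions'],4)[6]);get_image('scene')"
```

```text
31.1 0.666 -0.542 0.4881
31.15 0.653 -0.574 0.4877
31.2 0.583 -0.67 0.4881
31.25 0.577 -0.604 0.4881
31.3 0.549 -0.583 0.4882
31.35 0.568 -0.579 0.4882
31.4 0.551 -0.578 0.4882
31.45 0.583 -0.578 0.4882
```

carry_out(
  deltas=[
    [[0, 0, 0], -0.02],
    [[0, 0, 0], -0.02],
    [[0, 0, 0], 0],
  ],
)

```text
time_s: 31.8
tool_pos: [0.5273, 0.0834, 0.1072]
tool_rot: [0.0, 0.453, 0.892, 0.001]
force: [3.6, 5.2, -0.8]
gripper_width: 0.0183
gripper_force: 88.2
```

```bash
python3 -c "
from h import *
for i in range(3):
    s=read_state();print(s['time_s'],np.round(s['torque'][2],3),np.round(s['effort'],3)[6],np.round(s['joint_positions'],4)[6]);get_image('scene')"
```

```text
31.8 0.084 0.2 0.5268
31.85 0.109 -0.003 0.5263
31.9 0.176 -0.084 0.5262
```

carry_out(
  deltas=[
    [[0, 0, 0], 0],
    [[0, 0, 0], 0],
    [[0, 0, 0], 0],
    [[0, 0, 0], 0],
  ],
  jaw=0.045,
)

```text
time_s: 32.35
tool_pos: [0.5267, 0.0822, 0.1069]
tool_rot: [-0.0, 0.453, 0.891, -0.0]
force: [0.6, 0.1, -0.7]
gripper_width: 0.0447
gripper_force: 0.0
```

carry_out(
  deltas=[
    [[0, 0, -0.01], 0],
    [[0, 0, -0.02], 0],
    [[0, 0, -0.03], 0],
    [[0.04, 0, 0], 0],
    [[0.04, 0, 0], 0],
    [[0.04, 0, 0], 0],
    [[0.04, 0, 0], 0],
    [[0.04, 0, 0], 0],
  ],
)

```text
time_s: 33.15
tool_pos: [0.4082, 0.2454, 0.168]
tool_rot: [0.0, 0.453, 0.891, 0.001]
force: [1.0, 0.6, 0.7]
gripper_width: 0.0452
gripper_force: 0.0
```

```bash
python3 -c "
from h import *
go(0,0,0)
b=get_image('top');h=cv2.cvtColor(b['pixels'],cv2.COLOR_RGB2HSV);m=cv2.inRange(h,(5,190,90),(20,255,255))[232:265,258:295]
ys,xs=np.nonzero(m);print(len(xs))
for r in m: print(''.join('#' if v else '.' for v in r))
P=plane(b,np.c_[xs+258,ys+232],.118)*1000;Q=w2b(P)[:,:2];c=np.cov(Q.T);w,v=np.linalg.eigh(c);print(Q.mean(0),np.sqrt(w),np.degrees(np.arctan2(v[1,1],v[0,1])))
org()"
```

```text
shift [0.0421, -0.4746, 0.1675] spin None tcp [408.2, 245.4, 168.0] bear 36.07 zax [0.0009, 0.0007, -1.0] F [1.0, 0.6, 0.7] T [-0.007, -0.013, 0.012] w 45.2 0.0 t 33.15 q [-1.06, 0.01, 0.44, 1.98, -0.0, 1.15, 0.0]
85
.....................................
.....................................
.....................................
.....................................
.....................................
.....................................
.....................................
.....................................
.....................................
.....................................
....................###..............
................########.............
..............##########.............
.............###...#####.............
.............##....####..............
............##.....###...............
............#.....###................
..........###...#####................
.........#####.#####.................
.........###########.................
.........#########...................
..........###........................
.....................................
.........
[... 475 characters left out ...]
..####..................
208 .....................#########.................
209 ...................###########.................
210 ..................############.................
211 ..................###########..................
212 ..................###########..................
213 .................############..................
214 .................###########...................
215 .................##########....................
216 .................#########.....................
217 .................#########.....................
218 .................#######.......................
219 ..................###..........................
220 ...................#...........................
```

```bash
python3 - <<'E'
from h import *
old=cv2.cvtColor(cv2.imread("pics/c9.png"),cv2.COLOR_BGR2GRAY).astype(np.float32)
a=get_image("scene");b=get_image("top")
def g(c,x0,y0,x1,y1,k):
    return cv2.resize(cv2.cvtColor(c["pixels"],cv2.COLOR_RGB2GRAY)[y0:y1,x0:x1],None,fx=k,fy=k,interpolation=cv2.INTER_CUBIC)
new=np.hstack([g(a,350,190,430,270,5),g(b,230,215,310,295,5)]).astype(np.float32)
for n,(x0,y0,x1,y1) in dict(top_stop=(570,10,730,110),top_collar=(440,50,530,170),top_bufferfinger=(520,60,620,130),sc_stop=(60,210,225,330),sc_collar=(255,130,345,310)).items():
    t=old[y0:y1,x0:x1];w=new[y0-15:y1+15,x0-15:x1+15] if y0>=15 else new[0:y1+15,x0-15:x1+15]
    r=cv2.matchTemplate(w,t,cv2.TM_CCOEFF_NORMED);_,m,_,p=cv2.minMaxLoc(r);print(n,round(m,3),"shift px",(p[0]-15)/5,(p[1]-min(15,y0))/5)
avg(2)
E
```

```text
top_stop 0.998 shift px 0.0 0.0
top_collar 0.996 shift px 0.0 0.0
top_bufferfinger 0.995 shift px 0.0 0.0
sc_stop 0.99 shift px 0.0 0.0
sc_collar 0.993 shift px 0.0 0.0
bender [-133.51   61.36  167.64] std [0.31 0.47 0.06] Fb [ 0.95 -0.46 -0.33] sd [0.97 0.1  0.5 ] T [-0.035 -0.025 -0.004] sd [0.016 0.041 0.003]
```

Neither the stop nor the collar has shifted, the knob sits at about 0.78 rad, and the robot is clear of everything. Handing in.

```bash
python3 -c "
from h import *
print(close_job())"
```

```text
the job is handed in; nothing more can be done
None
```

The stop is on the dovetail with its buffer screw resting against the yellow collar, clamped at about 0.58 N m (held steady; 0.67 at most while turning) and handed in at about 33 s. On the way in it jammed briefly at about 22 N, until I lowered it slightly. In the camera images neither the stop nor the collar moved while clamping.

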